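Fill the sample carrier and hold it up to the bench camera

TASK

Fill the carrier where it stands: put the two loose sample bottles into its two empty pockets, each in the pocket it fits, right down on the base. Then lift the full carrier by its handle and hold it up for the bench camera's record picture: level, one long side square to the lens, the middle of the carrier in the camera's focus (20 cm in front of the lens, on its axis), and finish while holding it there, still. Keep every bottle upright and leave everything else on the bench as it stands.

Things in the scene. Friction and masses are not known exactly. Their poses are not given: they have to be found in the camera images.
- carrier: loose bottle carrier of steel sheet, 286 mm long, 70 wide, 121 tall, 0.32 kg empty: a row of four round pockets in a deck (upper face 30 mm above its underside) over a 3 mm base plate, hoop handle in the middle. Origin: centre of its underside; y along its length (wide pocket at the +y end), x across, z up. A gripper closing along x has room at pockets and handle; along y it has not
- pocket_wide (a point): middle of the floor (upper face of the base plate) of the wide end pocket, for the large bottle: a 56 mm hole in the deck with a 1.5 mm chamfer, 107 mm from the carrier's middle towards +y, 3 mm above its underside. Empty at the start; the deck's upper face lies 27 mm above this point
- pocket_narrow (a point): middle of the floor of the free narrow pocket (for the small bottle) at the other end, 107 mm towards -y: a 47 mm hole with a 1.5 mm chamfer, else like the wide one. Empty at the start
- pocket_inner_left (a point): middle of the floor of the inner narrow pocket 50 mm towards +y; bottle_a stands in it
- pocket_inner_right (a point): middle of the floor of the inner narrow pocket 50 mm towards -y; bottle_b stands in it
- carrier_grip (a point): middle of the handle's black grip sleeve, 113 mm above the carrier's underside. The sleeve is 14 mm thick (along the carrier's x), 34 mm long (along y), 18 mm high, with flat sides; the handle's two uprights stand 20 mm to either side. Grip it across its thickness at the middle, firmly (40 N or more): the full carrier weighs about 0.6 kg
- carrier_middle (a point): the point in the middle of the carrier's length and width, 55 mm above its underside: what the camera is to look at
- small_bottle: small white sample bottle with a white screw cap, 42 mm in diameter and 78 mm tall (straight sides to grip up to 72 mm), about 65 g, standing loose on the bench. Origin: centre of its underside; z points up through the cap
- large_bottle: the wider and taller sample bottle, 50 mm in diameter and 104 mm tall (straight sides to grip up to 98 mm), about 110 g, standing loose on the bench. Origin: centre of its underside; z points up through the cap
- bottle_a: small sample bottle, 42 mm in diameter, 78 mm tall, about 60 g, already in the inner pocket on the carrier's +y side. Origin: centre of its underside; z points up through the cap
- bottle_b: the same, in the inner pocket on the carrier's -y side. Origin: centre of its underside; z points up through the cap
- camera_stand: the bench camera on its stand: a flat base 130 x 110 mm with a 344 mm tall column near its back. Fixed. Origin: the point of the bench straight under the lens's face; z up; the lens looks level along the stand's -x, towards the robot; y is level, across the line of sight
- focus_point (a point): the camera's focus: the point on the level axis of the lens 200 mm in front of the lens's face (200 mm before the stand's origin along its -x), at the lens's height, 0.17 to 0.23 m above the bench depending on where the camera is clamped on its column
- dropper_bottle_1: small dropper bottle with a cap, 30 mm in diameter and 72 mm tall, standing; a bystander. Origin: centre of its underside
- rubber_stopper: rubber stopper, a tapered plug 30 mm wide and 27 mm tall, standing; a bystander. Origin: centre of its underside
- bulb: rubber pipette bulb, a 53 mm ball with a neck on top, 88 mm tall; a bystander. Origin: centre of its underside
- beaker_small: small clear beaker, 54 mm wide and 70 mm tall; a bystander. Origin: centre of its underside
- kitchen_timer: white digital timer, 42 x 70 x 59 mm; a bystander. Origin: centre of its underside
- die: steel pellet die, a flanged ring 40 mm in diameter and 30 mm tall; a bystander. Origin: centre of its underside
- plunger: steel die plunger standing on its head, 22 mm in diameter and 54 mm tall; a bystander. Origin: centre of its underside
Not all that is in view belongs to the job. Leave any purple look-alike of the small_bottle alone. Leave any orange or turquoise look-alike of the bottle_a alone.

How it is judged:
On the way:
1. with the carrier still standing on the bench, both loose bottles stand down in their pockets and are let go (distance between small_bottle and pocket_narrow below 0.01 m and distance between large_bottle and pocket_wide below 0.01 m and distance between bottle_a and pocket_inner_left below 0.01 m and distance between bottle_b and pocket_inner_right below 0.01 m and height (world z) of carrier below 0.012 m and contact force between the fingers and small_bottle below 0.3 N and contact force between the fingers and large_bottle below 0.3 N), for 0.2 s.
At the end, for the whole second after the job is handed in: All four bottles stand in their pockets (within 10 mm of the floor point); the fingers alone hold the carrier, its middle within 25 mm of the focus, upright within 0.10 rad, its length square to the line of sight within 0.14 rad, at rest (distance between small_bottle and pocket_narrow below 0.01 m and distance between large_bottle and pocket_wide below 0.01 m and distance between bottle_a and pocket_inner_left below 0.01 m and distance between bottle_b and pocket_inner_right below 0.01 m and distance between carrier_middle and focus_point below 0.025 m and angle between carrier's own z axis and vertical below 0.1 rad and angle between the y axis of carrier and the y axis of camera_stand, either way round below 0.14 rad and contact force between the fingers and carrier above 2 N and height (world z) of carrier above 0.08 m and linear speed of carrier below 0.02 m/s and angular speed of carrier below 0.15 rad/s and contact force between carrier and camera_stand below 0.2 N and contact force between carrier and dropper_bottle_1 below 0.2 N and contact force between carrier and rubber_stopper below 0.2 N and contact force between carrier and bulb below 0.2 N and contact force between carrier and beaker_small below 0.2 N and contact force between carrier and kitchen_timer below 0.2 N and contact force between carrier and die below 0.2 N and contact force between carrier and plunger below 0.2 N); the arm keeps its last pose, push and grip.
It fails at once if a sample bottle was tipped (more than 0.5 rad from upright) (angle between any of small_bottle, large_bottle, bottle_a, bottle_b's own z axis and vertical above 0.5 rad).
It fails at once if one of the other things on the bench was shifted by more than 25 mm (distance of any of dropper_bottle_1, rubber_stopper, bulb, beaker_small, kitchen_timer, die, plunger from where it was at the start of the episode above 0.025 m).
It fails at once if the camera was knocked (more than 3 N) (contact force between any of the arm, the fingers, carrier and camera_stand above 3 N).
It also fails if it takes over 72 s, if anything falls off the work surface, if the arm or the gripper's body presses on something with over 40 N, if the wrist force passes 120 N, or if a joint passes its speed limit or range.

ROBOT

A 6-joint arm with a two-finger parallel gripper is mounted at the origin on a cart in front of the work surface, level with it; the furniture and walls round the work are solid. World frame = base frame: x ahead of the robot, y to its left, z up, the work surface at z = 0. Lengths are in m, angles in rad, forces in N, time in s.
With the tool pointing down it reaches from about 0.275 to 0.75 m from the base axis. Payload 10.2 kg.
Tool frame: the origin (TCP) lies at the very end of the fingers, on their centre line; the grasp point (between the pads) lies 19 mm behind it; z points along the fingers, y is the direction in which the jaws open and shut (so a half turn about z gives the same grasp; the last joint's range is limited). The gripper opens to 85 mm and grips with 20 to 120 N. Pads are 22 mm wide; open, the fingers measure 114 mm over their backs; the gripper's body (76 mm by 85 mm) begins 54 mm behind the grasp point. The pads swing forward as they close: fully open they stand 13 mm farther back than shut.
Start: joints at [0.932, 0.313, 1.498, -0, 1.331, -0.223], TCP at [0.212, 0.48, 0.231] pointing down, gripper open.
Joint ranges: [-2.94, 2.94], [-0.97, 2.17], [0.19, 2.56], [-1.23, 4.37], [0.02, 3.11], [-2.88, 2.88]. Speed limits (rad/s): [2.39, 2.39, 3.01, 3.14, 3.14, 3.14].

INTERFACE

Orientations are given as a unit quaternion [x, y, z, w].
In Python, from plant import env gives the robot as it stands.
- The arm moves only by the shell command python3 -m jog 'ROWS' [FORCE]. ROWS is JSON, a list of rows, each a list of 3 entries, a list of its own where there are three numbers: the closure, from -1 (fully open) to 1 (shut), then the shift along the world's x, y, z in cm, then the turn, a rotation vector about the world's x, y, z in rad. In form: [[grip, [dx, dy, dz], [rx, ry, rz]], ...]. A call has 1 to 10 rows; each row is the pose to reach, as a shift and turn from the pose commanded when the call began; what a row does not reach only later rows make up. A row lasts 1/8 s, in which the tool goes at most 62.5 mm and 10.7 degrees, less where a joint would pass 70% of its speed; a pose out of reach is approached as far as the arm can. A call with a gripper value outside its range is refused whole. The fingers move at their own pace and stop on an object; FORCE is the grip in N (left out, the last holds). Time passes only in rows, so rows that repeat a pose let the fingers close. It gives the time, the measured TCP pose, the force and the opening at its end, in the units of the state.
- env.get_obs(): the state, without advancing time (a new reading comes with each control period).
- env.get_image(name): name is "scene" or "side" or "wrist"; returns the picture (400x640x3 uint8, blue, green, red); there is no depth.
- env.get_calibration(name): a dict with "fx", "fy", "cx", "cy" (pixels), "rvec" (rotation vector, rad) and "tvec" (3), from world to camera coordinates, as OpenCV has them; the wrist camera has in their place "hand_eye" (4x4, takes a point from camera to tool coordinates, whose origin is the TCP and whose axes are the flange's). Camera axes: x right, y down, z forward; pixel columns grow to the right and rows downward; lengths in m; the calibration is good to about 2 mm. A picture is of the moment at which its call begins: read the wrist's pose just before it. get_calibration takes no time and is no camera call.
- env.sign_off(): hands the job in, once; it reports no verdict.
The state is a dict: "t": time; "qpos": joint angles; "joint_vel": joint speeds; "tau": joint torques, N m; "eef_pos": TCP position; "tool_rot": TCP orientation; "ft_force": force on the tool from outside, world axes, zero at the start; "wrist_torque": the same for the moment, N m; "grip_width": finger opening in m.
Only numpy, scipy, OpenCV 4.12 (cv2) and the standard library are available. Lean on these libraries where they do the work, as an engineer would, in place of code of your own. Each camera call takes 0.05 s, during which the arm holds its last target.

## Working session

There is one attempt and no reset: what is moved stays moved. The work goes in short steps, Python scripts to look and compute and a shell command to move; the robot and the scene stay as the last step left them, time stands still between calls to the robot, and variables do not carry over. Pictures are saved under pics/ and viewed, and the job is handed in when it is done.

```bash
ls; mkdir -p pics; python3 - <<'E'
from plant import env
import cv2
o=env.get_obs(); print(o)
for n in ["scene","side","wrist"]:
    im=env.get_image(n); cv2.imwrite(f"pics/{n}0.png",im)
    print(n,env.get_calibration(n))
E
```

```text
pics
{'t': 0.0, 'qpos': array([ 9.31606415e-01,  3.13449107e-01,  1.49846008e+00,  7.66473102e-06,
        1.33100586e+00, -2.23421192e-01]), 'joint_vel': array([-2.37161492e-03,  5.92922570e-04, -2.72765188e-06, -8.30297553e-04,
       -5.18189644e-04, -8.96583468e-04]), 'tau': array([ 6.07522852e-04, -4.12253773e+01, -2.59748626e+01, -1.79537337e-04,
        4.03672631e-03,  3.66017173e-05]), 'eef_pos': array([0.21190032, 0.48004505, 0.23072688]), 'tool_rot': array([ 2.06391122e-01,  9.78469349e-01, -5.99087339e-04, -2.79798608e-04]), 'ft_force': array([ 0.66231228,  0.46588719, -0.11089641]), 'wrist_torque': array([-0.00118453, -0.01770834, -0.01604053]), 'grip_width': 0.08524412317290828}
scene {'fx': 517.3814294107344, 'fy': 517.3814294107344, 'cx': 323.4499966052343, 'cy': 199.27952454372408, 'rvec': array([ 1.20044791, -2.31737781,  0.98195434]), 'tvec': array([0.33017988, 0.4669451 , 1.13760575])}
side {'fx': 413.0183004869274, 'fy': 413.0183004869274, 'cx': 318.764626657199, 'cy': 193.5678614052371, 'rvec': array([ 0.7291431 , -2.52371104,  1.24375148]), 'tvec': array([0.52569441, 0.31023363, 0.89509042])}
wrist {'fx': 311.99288763394236, 'fy': 311.99288763394236, 'cx': 324.04888656938743, 'cy': 199.9589040885433, 'hand_eye': array([[-1.22684393e-03, -9.44009646e-01, -3.29915570e-01,
         8.75354338e-02],
       [ 9.99999217e-01, -1.23987541e-03, -1.70918316e-04,
         6.41131415e-04],
       [-2.47705666e-04, -3.29915521e-01,  9.44010428e-01,
        -1.41468218e-01],
       [ 0.00000000e+00,  0.00000000e+00,  0.00000000e+00,
         1.00000000e+00]])}
```

View pics/scene0.png

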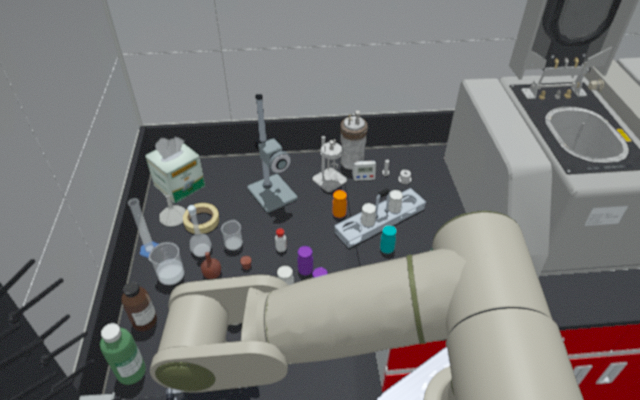

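View pics/side0.png

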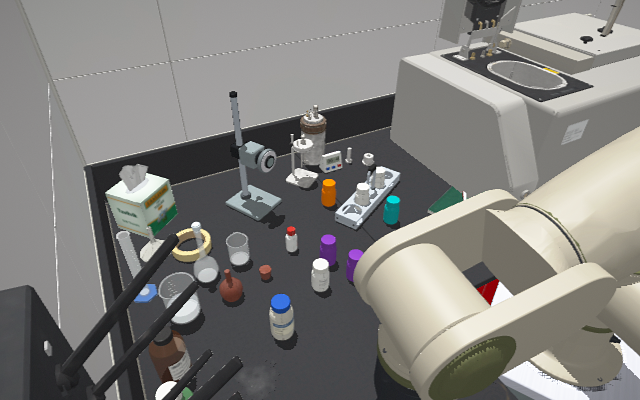

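View pics/wrist0.png

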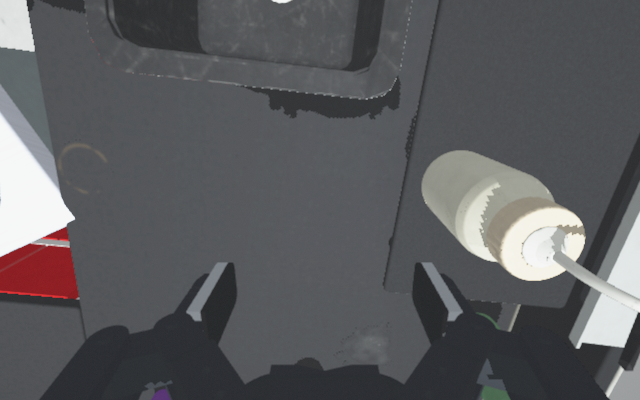

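```bash
cat > h.py <<'E'
import numpy as np, cv2
from plant import env
from scipy.spatial.transform import Rotation as R
def cam(n,obs=None):
    c=env.get_calibration(n); K=np.array([[c['fx'],0,c['cx']],[0,c['fy'],c['cy']],[0,0,1]])
    if n=='wrist':
        T=np.eye(4);T[:3,:3]=R.from_quat(obs['tool_rot']).as_matrix();T[:3,3]=obs['eef_pos']
        M=np.linalg.inv(T@c['hand_eye'])
        return K,M[:3,:3],M[:3,3]
    return K,R.from_rotvec(c['rvec']).as_matrix(),c['tvec']
def onz(n,uv,z,obs=None):
    K,r,t=cam(n,obs); d=r.T@np.linalg.solve(K,[uv[0],uv[1],1]); c=-r.T@t
    return c+d*(z-c[2])/d[2]
def proj(n,p,obs=None):
    K,r,t=cam(n,obs); q=K@(r@np.asarray(p,float)+t); return q[:2]/q[2]
def tri(obs2):  # list of (name,uv[,obs])
    A=[];b=[]
    for e in obs2:
        K,r,t=cam(e[0],e[2] if len(e)>2 else None); c=-r.T@t
        d=r.T@np.linalg.solve(K,[e[1][0],e[1][1],1]); d/=np.linalg.norm(d)
        P=np.eye(3)-np.outer(d,d); A.append(P); b.append(P@c)
    A=np.vstack(A);b=np.hstack(b); x=np.linalg.lstsq(A,b,rcond=None)[0]; return x,np.abs(A@x-b).max()
def crop(src,dst,x0,y0,x1,y1,f):
    im=cv2.imread(src)[y0:y1,x0:x1]; cv2.imwrite(dst,cv2.resize(im,None,fx=f,fy=f,interpolation=cv2.INTER_CUBIC))
E
python3 - <<'E'
from h import *
crop('pics/side0.png','pics/side0a.png',220,80,420,230,4)
crop('pics/side0.png','pics/side0b.png',220,200,420,350,4)
crop('pics/scene0.png','pics/scene0a.png',240,90,440,240,4)
for n in ['scene','side']:
    K,r,t=cam(n); print(n,-r.T@t)
print(onz('side',(320,288),0),onz('side',(282,332),0))
E
```

```text
scene [-0.20309693  0.55815714  1.12623957]
side [0.17776578 0.72232113 0.7876788 ]
[0.51187904 0.16712369 0.        ] [0.51795621 0.31397053 0.        ]
```

View pics/side0a.png

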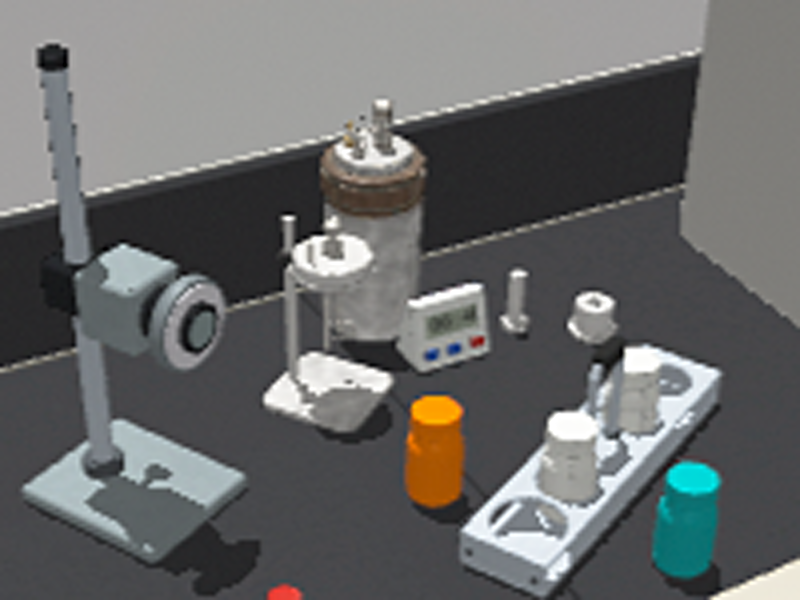

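View pics/side0b.png

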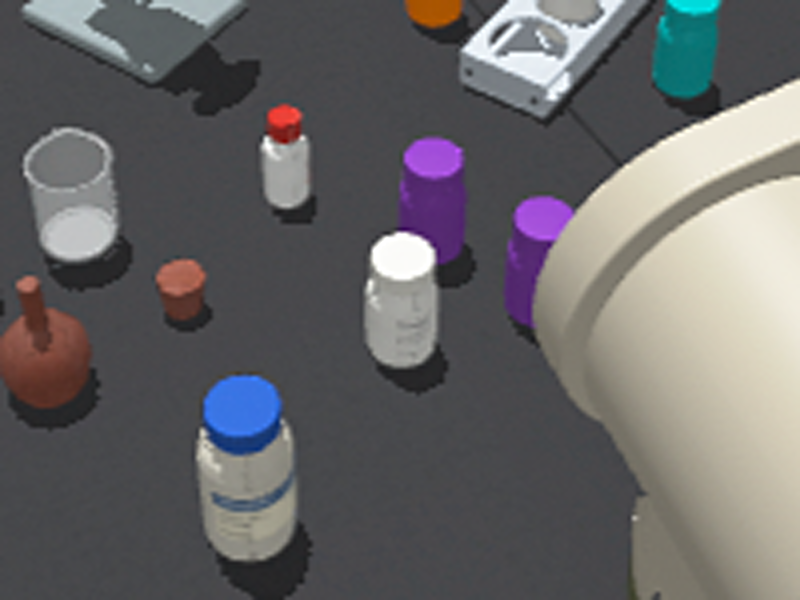

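View pics/scene0a.png

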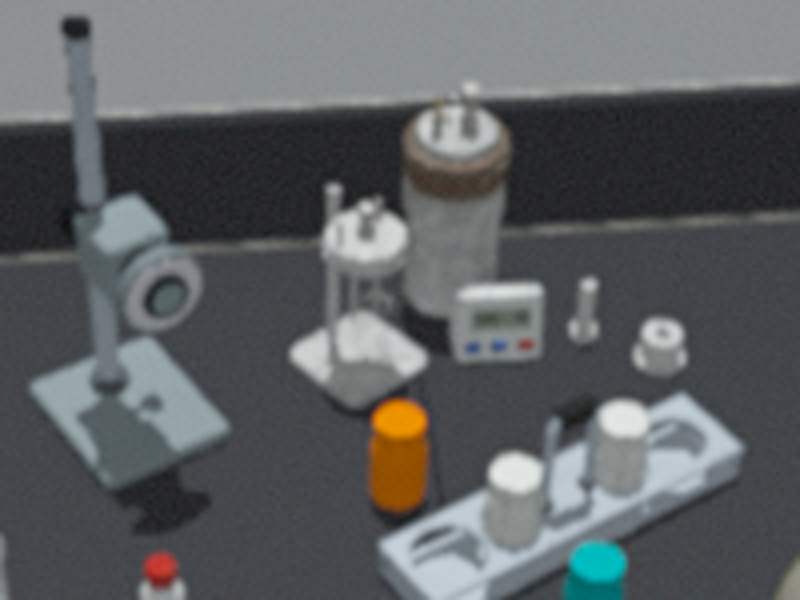

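```bash
python3 - <<'E'
from h import *
A=lambda u,v:(220+u/4,80+v/4)
B=lambda u,v:(220+u/4,200+v/4)
S=lambda u,v:(240+u/4,90+v/4)
pr=lambda *a:print(*[np.round(x,4) if not isinstance(x,str) else x for x in a])
pr('lens',*tri([('scene',S(165,293)),('side',A(201,328))]))
pr('stand base side',*[onz('side',A(*p),0.006) for p in [(22,491),(155,556),(245,482),(118,418)]])
pr('stand base scene',*[onz('scene',S(*p),0.006) for p in [(32,385),(115,482),(230,428),(150,340)]])
pr('deck side',*[onz('side',A(*p),0.03) for p in [(462,537),(547,580),(720,370),(655,345)]])
pr('deck scene',*[onz('scene',S(*p),0.03) for p in [(382,548),(430,600),(743,447),(685,395)]])
pr('small cap',onz('side',B(403,250),0.078),'bottomfront',onz('side',B(403,366),0))
pr('large cap',onz('side',B(242,397),0.104),'bf',onz('side',B(250,557),0))
pr('orange',onz('side',A(437,410),.078),onz('scene',S(400,417),.078))
pr('turq',onz('side',A(694,478),.078),onz('scene',S(599,560),.078))
pr('bottle_a cap',onz('side',A(571,427),.081),onz('scene',S(516,470),.081))
pr('bottle_b cap',onz('side',A(637,362),.081),onz('scene',S(622,416),.081))
pr('purple',onz('side',B(433,157),.078),onz('side',B(543,213),.078))
pr('dropper',onz('side',B(285,120),.072),'stopper',onz('side',B(182,275),.027),'beaker',onz('side',B(78,235),0.),'bulb',onz('side',B(30,285),0.085))
pr('die',onz('side',A(594,302),.03),'plunger',onz('side',A(517,272),.054),'timer',onz('side',A(445,365),0.))
E
```

```text
lens [0.772  0.0039 0.1795] 0.0002
stand base side [0.9188 0.0491 0.006 ] [0.7887 0.0536 0.006 ] [ 0.7846 -0.0498  0.006 ] [ 0.9175 -0.0613  0.006 ]
stand base scene [0.9159 0.0488 0.006 ] [0.7853 0.0507 0.006 ] [ 0.7845 -0.053   0.006 ] [ 0.9081 -0.0564  0.006 ]
deck side [ 0.6007 -0.0582  0.03  ] [ 0.529  -0.0504  0.03  ] [ 0.5293 -0.3493  0.03  ] [ 0.5887 -0.3539  0.03  ]
deck scene [ 0.5968 -0.0612  0.03  ] [ 0.5374 -0.0594  0.03  ] [ 0.5235 -0.3464  0.03  ] [ 0.5916 -0.3495  0.03  ]
small cap [0.5166 0.158  0.078 ] bottomfront [0.5048 0.1751 0.    ]
large cap [0.5203 0.308  0.104 ] bf [0.5066 0.3277 0.    ]
orange [ 0.6606 -0.1219  0.078 ] [ 0.6593 -0.1222  0.078 ]
turq [ 0.4701 -0.1496  0.078 ] [ 0.4674 -0.1491  0.078 ]
bottle_a cap [ 0.5672 -0.1525  0.081 ] [ 0.5655 -0.1553  0.081 ]
bottle_b cap [ 0.5628 -0.253   0.081 ] [ 0.5644 -0.2541  0.081 ]
purple [0.5415 0.0826 0.078 ] [0.4621 0.0883 0.078 ]
dropper [0.6412 0.0989 0.072 ] stopper [0.6436 0.207  0.027 ] beaker [0.7378 0.1976 0.    ] bulb [0.675  0.2976 0.085 ]
die [ 0.6605 -0.3858  0.03  ] plunger [ 0.7215 -0.3577  0.054 ] timer [ 0.7408 -0.2733  0.    ]
```

Candidates for the small bottle, with their side-image pixels:
- White bottle at (320,275).
- Purple look-alikes at (328,250) and (355,265).
- Orange look-alike at (329,193) and turquoise at (392,208).
- Dropper with the red cap at (291,240).
- Bottles already in the carrier at (363,193) and (379,177).

By the description, the small bottle is the white one with the white cap. The large one is the wider, blue-capped bottle at (282,318). The close crop above confirms both.

```bash
python3 -m jog '[[-1,[5,-3,2],[0,0,-0.16]],[-1,[10,-6,2],[0,0,-0.33]],[-1,[15,-9,2],[0,0,-0.5]],[-1,[20,-12,2],[0,0,-0.66]],[-1,[25,-14,2],[0,0,-0.83]],[-1,[29,-16,2],[0,0,-1.0]],[-1,[31,-17,2],[0,0,-1.15]],[-1,[31,-17,2],[0,0,-1.15]],[-1,[31,-17,2],[0,0,-1.15]],[-1,[31,-17,2],[0,0,-1.15]]]'
python3 - <<'E'
from h import *
o=env.get_obs(); print(o['t'],o['eef_pos'],R.from_quat(o['tool_rot']).as_matrix().round(3).tolist())
for n in ['wrist','side','scene']: cv2.imwrite(f'pics/{n}1.png',env.get_image(n))
E
```

```text
t: 1.4
eef_pos: [0.5213, 0.3109, 0.2515]
tool_rot: [0.704, 0.71, 0.0, -0.0]
ft_force: [-0.3, -0.1, -0.8]
grip_width: 0.0852
1.4 [0.52128622 0.31092291 0.25151286] [[-0.007, 1.0, 0.0], [1.0, 0.007, 0.0], [0.0, 0.0, -1.0]]
```

View pics/wrist1.png

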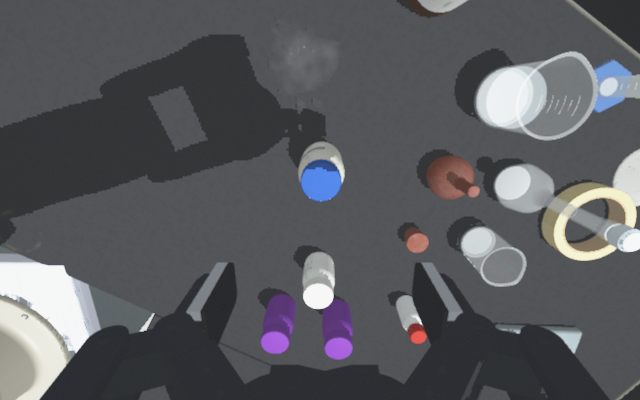

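View pics/scene1.png

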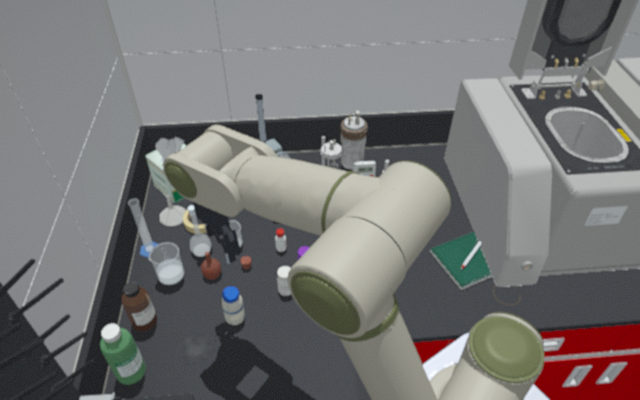

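```bash
python3 - <<'E'
from h import *
o=env.get_obs()
crop('pics/wrist1.png','pics/wrist1a.png',270,120,370,320,3)
print(onz('wrist',(321,182),.104,o),onz('wrist',(318,297),.078,o), proj('wrist',o['eef_pos'],o))
print(tri([('side',(280.5,299.2)),('wrist',(321,182),o)]),tri([('side',(320.7,262.5)),('wrist',(318,297),o)]))
E
```

```text
[0.51684069 0.31481693 0.104     ] [0.51332834 0.16422369 0.078     ] [327.99699548 267.72644644]
(array([0.51591072, 0.31608453, 0.11447771]), np.float64(0.0015888250163987871)) (array([0.51320698, 0.16598998, 0.08429481]), np.float64(0.0018660242643966096))
```

View pics/wrist1a.png

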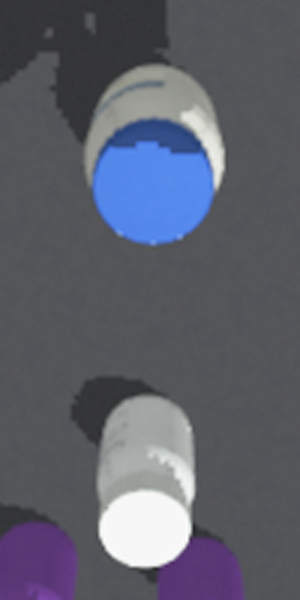

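```bash
python3 -m jog '[[-1,[-0.5,0.1,-4],[0,0,0]],[-1,[-0.5,0.1,-9],[0,0,0]],[-1,[-0.5,0.1,-14],[0,0,0]],[-1,[-0.5,0.1,-18],[0,0,0]],[-1,[-0.5,0.1,-20],[0,0,0]],[-1,[-0.5,0.1,-20],[0,0,0]],[1,[-0.5,0.1,-20],[0,0,0]],[1,[-0.5,0.1,-20],[0,0,0]],[1,[-0.5,0.1,-20],[0,0,0]],[1,[-0.5,0.1,-20],[0,0,0]]]' 40
python3 -m jog '[[1,[0,0,0],[0,0,0]],[1,[0,0,0],[0,0,0]],[1,[0,0,2],[0,0,0]],[1,[0,0,6],[0,0,0]],[1,[0,0,10],[0,0,0]],[1,[0,0,13],[0,0,0]],[1,[0,0,13],[0,0,0]]]'
python3 - <<'E'
from h import *
o=env.get_obs(); print(o['t'],o['eef_pos'])
cv2.imwrite('pics/wrist2.png',env.get_image('wrist'))
cv2.imwrite('pics/side2.png',env.get_image('side'))
E
```

```text
t: 2.8
eef_pos: [0.5176, 0.3115, 0.0527]
tool_rot: [0.705, 0.709, 0.001, 0.0]
ft_force: [-0.4, -0.8, 6.0]
grip_width: 0.0491
t: 3.68
eef_pos: [0.5179, 0.3116, 0.1836]
tool_rot: [0.705, 0.709, 0.002, 0.001]
ft_force: [-0.4, 0.4, -1.5]
grip_width: 0.0493
3.675 [0.51785751 0.31159088 0.18361643]
```

View pics/wrist2.png

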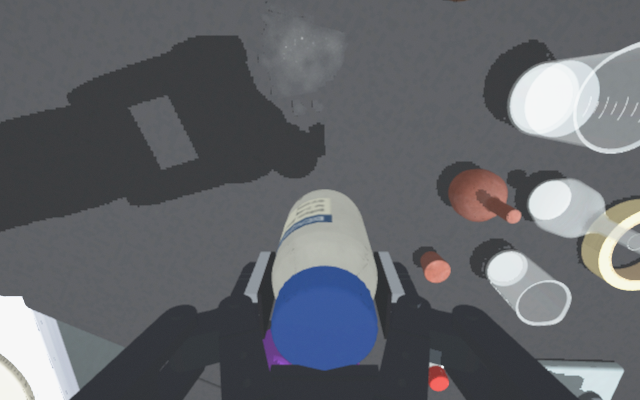

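View pics/side2.png

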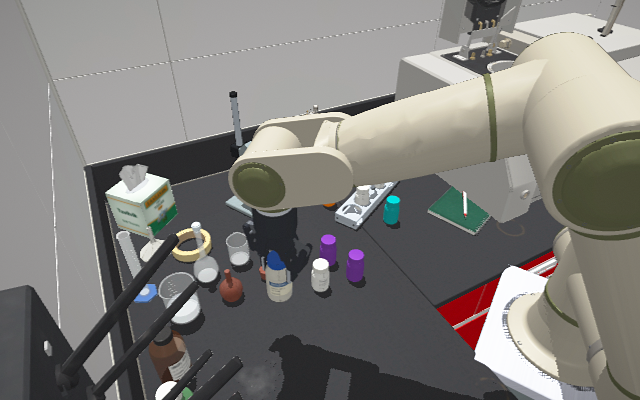

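```bash
python3 -m jog '[[1,[0,-4,4],[0,0,0]],[1,[1,-9,8],[0,0,0]],[1,[2,-14,8],[0,0,0]],[1,[3,-19,8],[0,0,0]],[1,[4,-24,8],[0,0,0]],[1,[5,-29,8],[0,0,0]],[1,[5,-34,8],[0,0,0]],[1,[5,-39,8],[0,0,0]],[1,[5,-44,8],[0,0,0]],[1,[5,-47,8],[0,0,0]]]'
python3 -m jog '[[1,[0,-4,0],[0,0,0]],[1,[0,-8,0],[0,0,0]],[1,[0,-12,0],[0,0,0]],[1,[0,-14,0],[0,0,0]],[1,[0,-14,0],[0,0,0]],[1,[0,-14,0],[0,0,0]]]'
python3 - <<'E'
from h import *
o=env.get_obs(); print(o['t'],o['eef_pos'])
cv2.imwrite('pics/wrist3.png',env.get_image('wrist'))
E
```

```text
t: 5.03
eef_pos: [0.5664, -0.1609, 0.2593]
tool_rot: [0.706, 0.708, -0.001, -0.001]
ft_force: [-0.2, 1.0, -1.1]
grip_width: 0.0493
t: 5.78
eef_pos: [0.5673, -0.2973, 0.2611]
tool_rot: [0.705, 0.709, 0.0, -0.0]
ft_force: [-0.4, 0.7, -1.8]
grip_width: 0.0491
5.775 [ 0.56733859 -0.2973195   0.26110957]
```

View pics/wrist3.png

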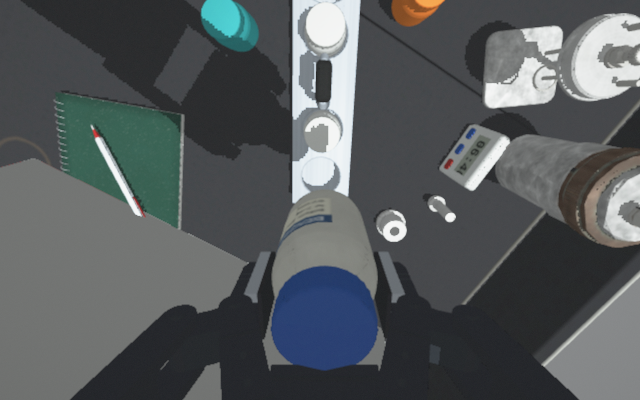

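```bash
python3 - <<'E'
from h import *
crop('pics/wrist3.png','pics/wrist3a.png',270,0,390,210,4)
im=cv2.imread('pics/wrist3a.png'); im=im[250:]; cv2.imwrite('pics/wrist3a.png',im)
E
```

```text
(no output)
```

View pics/wrist3a.png

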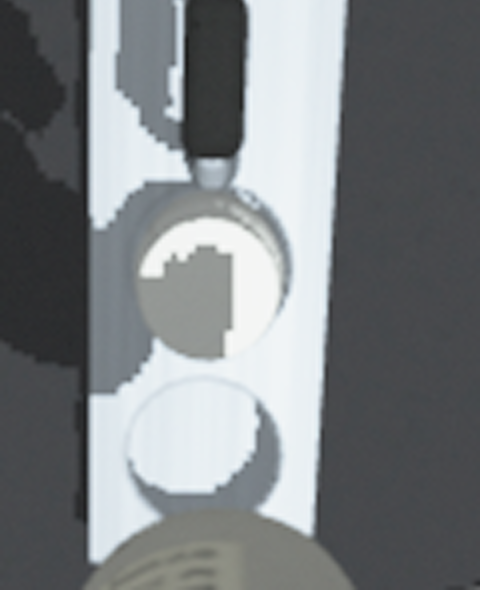

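```bash
python3 - <<'E'
from h import *
o=env.get_obs()
P=lambda u,v:(270+u/4,(250+v)/4)
for p in [(89,0),(90,558),(347,0),(313,530),]: print(p,onz('wrist',P(*p),.03,o).round(4))
l,r=onz('wrist',P(126,452),.03,o),onz('wrist',P(281,452),.03,o); print('hole',l,r,np.linalg.norm(r-l))
print('hole c', onz('wrist',P(204,450),.03,o))
print('b cap',onz('wrist',P(210,288),.081,o),'grip', onz('wrist',P(216,75),.122,o))
print('a cap',onz('wrist',(325,27),.081,o))
# held bottle cap
for z in (.0513,.049): print('held cap rel',onz('wrist',(324.5,318),o['eef_pos'][2]+z,o)-o['eef_pos'])
K,r_,t=cam('wrist',o); print(proj('wrist',o['eef_pos']+[0,0,.0513],o))
im=cv2.imread('pics/wrist3.png'); m=((im[...,0].astype(int)-im[...,2])>60).astype(np.uint8)
n,l,s,c=cv2.connectedComponentsWithStats(m[180:]); k=1+np.argmax(s[1:,4]); print(s[k],c[k]+[0,180])
E
```

```text
(89, 0) [ 0.5301 -0.1811  0.03  ]
(90, 558) [ 0.5258 -0.3435  0.03  ]
(347, 0) [ 0.6008 -0.1807  0.03  ]
(313, 530) [ 0.5962 -0.3338  0.03  ]
hole [ 0.53784903 -0.30880908  0.03      ] [ 0.5855804  -0.30857139  0.03      ] 0.047731958094494334
hole c [ 0.56186582 -0.30805498  0.03      ]
b cap [ 0.56369747 -0.25226655  0.081     ] grip [ 0.56493102 -0.20274466  0.122     ]
a cap [ 0.56563518 -0.15512543  0.081     ]
held cap rel [-0.00200239  0.01106441  0.0513    ]
held cap rel [-0.00198587  0.00913998  0.049     ]
[329.82347775 342.92841723]
[ 271   87  106  103 8697] [323.94687823 318.76463148]
```

```bash
python3 - <<'E'
from h import *
o=env.get_obs()
th=np.linspace(0,2*np.pi,200)
for rr in (.019,.020,.021,.022):
  for dy in (0,.003,.006,.009):
    q=np.array([proj('wrist',o['eef_pos']+[-.002+rr*np.cos(t),dy+rr*np.sin(t),.0513],o) for t in th])
    b=np.array([proj('wrist',o['eef_pos']+[-.002+.025*np.cos(t),dy+.025*np.sin(t),-.0527],o) for t in th])
    print(rr,dy,q.min(0).round(1),q.max(0).round(1),'base',b.min(0).round(1),b.max(0).round(1))
crop('pics/wrist3.png','pics/wrist3b.png',250,180,400,380,3)
E
```

```text
0.019 0 [272.1 299.1] [376.6 382.2] base [287.2 191.2] [360.9 258.8]
0.019 0.003 [271.7 291.7] [377.1 376.2] base [287.  186.8] [361.1 255. ]
0.019 0.006 [271.2 284.2] [377.6 370.2] base [286.9 182.3] [361.3 251.2]
0.019 0.009 [270.8 276.5] [378.1 364.1] base [286.7 177.8] [361.5 247.3]
0.02 0 [269.3 296.6] [379.3 384.1] base [287.2 191.2] [360.9 258.8]
0.02 0.003 [268.9 289.2] [379.9 378.2] base [287.  186.8] [361.1 255. ]
0.02 0.006 [268.4 281.6] [380.4 372.2] base [286.9 182.3] [361.3 251.2]Traceback (most recent call last):
  File "<stdin>", line 6, in <module>
  File "h.py", line 15, in proj
    K,r,t=cam(n,obs); q=K@(r@np.asarray(p,float)+t); return q[:2]/q[2]
          ~~~^^^^^^^
  File "h.py", line 5, in cam
    c=env.get_calibration(n); K=np.array([[c['fx'],0,c['cx']],[0,c['fy'],c['cy']],[0,0,1]])
ValueError: time passes only in moves, steps and waits
```

```bash
python3 - <<'E'
import re
s=open('h.py').read()
s=s.replace("c=env.get_calibration(n);","c=CAL[n];",1).replace("def cam","import pickle,os\nif not os.path.exists('cal.pkl'): pickle.dump({n:env.get_calibration(n) for n in ['scene','side','wrist']},open('cal.pkl','wb'))\nCAL=pickle.load(open('cal.pkl','rb'))\ndef cam",1)
open('h.py','w').write(s)
from h import *
import pickle
o=env.get_obs(); pickle.dump(o,open('o3.pkl','wb'))
crop('pics/wrist3.png','pics/wrist3b.png',250,180,400,380,3)
th=np.linspace(0,2*np.pi,200)
for dz in (0,-.004,-.008):
  for dy in (0,.003,.006):
    q=np.array([proj('wrist',o['eef_pos']+[-.002+.019*np.cos(t),dy+.019*np.sin(t),.0513+dz],o) for t in th])
    b=np.array([proj('wrist',o['eef_pos']+[-.002+.025*np.cos(t),dy+.025*np.sin(t),-.0527+dz],o) for t in th])
    print(dz,dy,q.min(0).round(1),q.max(0).round(1),'base',b.min(0).round(1),b.max(0).round(1))
E
```

```text
0 0 [272.1 299.1] [376.6 382.2] base [287.2 191.2] [360.9 258.8]
0 0.003 [271.7 291.7] [377.1 376.2] base [287.  186.8] [361.1 255. ]
0 0.006 [271.2 284.2] [377.6 370.2] base [286.9 182.3] [361.3 251.2]
-0.004 0 [273.7 292. ] [374.9 373.3] base [287.8 189.3] [360.2 255.9]
-0.004 0.003 [273.4 284.8] [375.3 367.5] base [287.7 185. ] [360.4 252.2]
-0.004 0.006 [273.  277.5] [375.8 361.6] base [287.6 180.6] [360.6 248.5]
-0.008 0 [275.3 285.4] [373.3 364.9] base [288.5 187.6] [359.6 253.2]
-0.008 0.003 [274.9 278.4] [373.7 359.2] base [288.3 183.3] [359.8 249.5]
-0.008 0.006 [274.6 271.3] [374.2 353.4] base [288.2 179. ] [360.  245.8]
```

View pics/wrist3b.png

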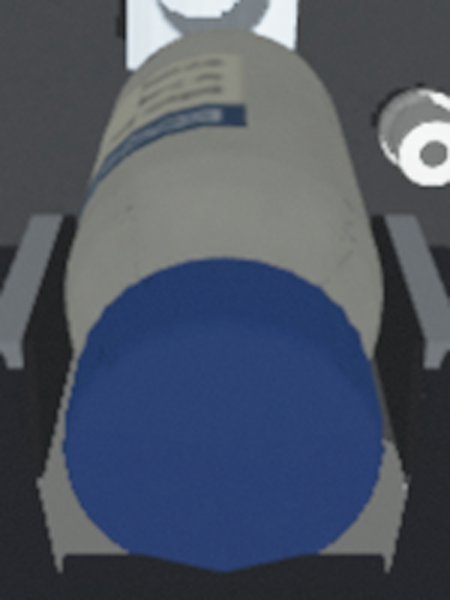

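```bash
python3 -m jog '[[1,[0.1,5,0],[0,0,-0.03]],[1,[0.1,10,0],[0,0,-0.03]],[1,[0.1,15,0],[0,0,-0.03]],[1,[0.1,19,-2],[0,0,-0.03]],[1,[0.1,20.1,-6],[0,0,-0.03]],[1,[0.1,20.1,-10],[0,0,-0.03]],[1,[0.1,20.1,-14],[0,0,-0.03]],[1,[0.1,20.1,-15.5],[0,0,-0.03]],[1,[0.1,20.1,-15.5],[0,0,-0.03]],[1,[0.1,20.1,-15.5],[0,0,-0.03]]]'
python3 - <<'E'
from h import *
o=env.get_obs(); print(o['t'],o['eef_pos'],R.from_quat(o['tool_rot']).as_matrix()[:,1])
for n in ['wrist','side','scene']: cv2.imwrite(f'pics/{n}4.png',env.get_image(n))
crop('pics/side4.png','pics/side4a.png',300,120,420,240,5)
crop('pics/scene4.png','pics/scene4a.png',300,150,440,260,5)
E
```

```text
t: 7.08
eef_pos: [0.5689, -0.0979, 0.108]
tool_rot: [0.716, 0.698, 0.001, 0.001]
ft_force: [-0.1, -0.1, 0.1]
grip_width: 0.049
7.075 [ 0.56890229 -0.09786648  0.10804709] [ 0.99968906 -0.02478248  0.00275916]
```

View pics/wrist4.png

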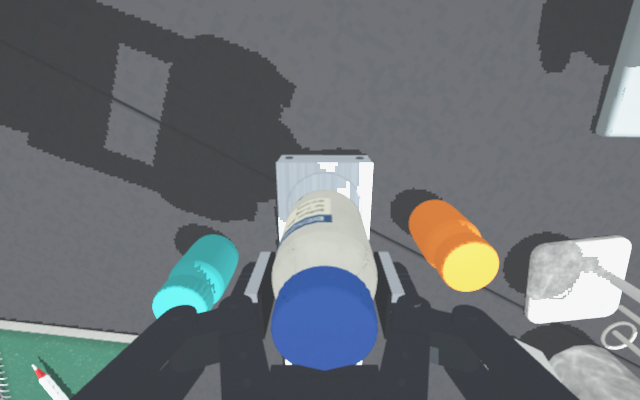

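View pics/side4a.png

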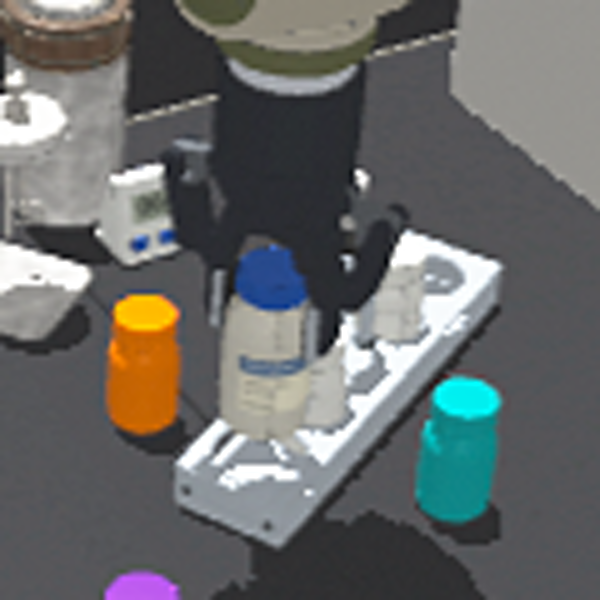

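View pics/scene4a.png

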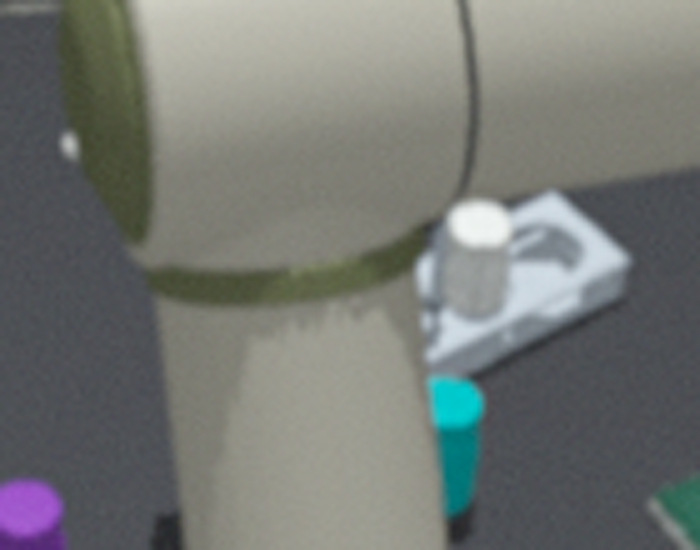

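```bash
python3 - <<'E'
from h import *
import pickle
o=env.get_obs(); pickle.dump(o,open('o4.pkl','wb'))
crop('pics/wrist4.png','pics/wrist4a.png',260,145,390,245,6)
E
```

```text
(no output)
```

View pics/wrist4a.png

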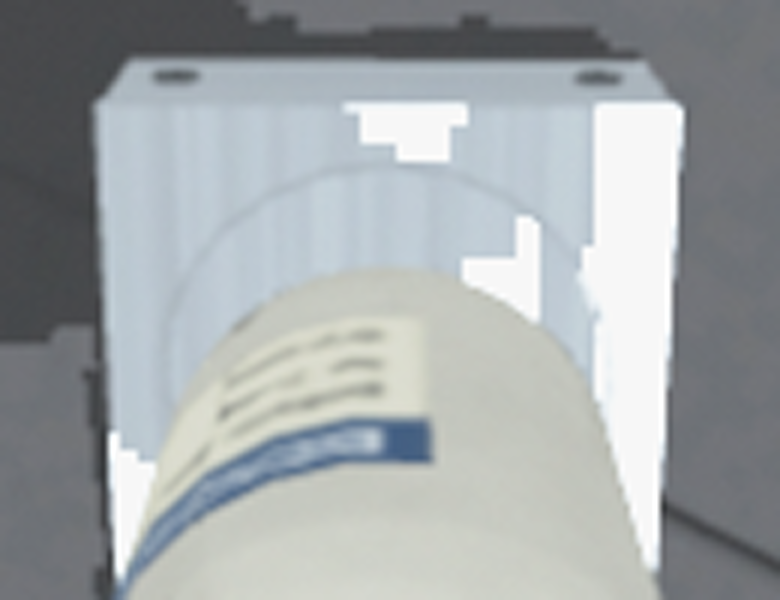

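```bash
python3 - <<'E'
from h import *
import pickle
o=pickle.load(open('o4.pkl','rb')); e=o['eef_pos']
P=lambda u,v:(260+u/6,145+v/6)
l,r=onz('wrist',P(95,103),.03,o),onz('wrist',P(683,105),.03,o); print('end',l,r,'mid',(l+r)/2,np.linalg.norm(l-r))
n=onz('wrist',P(388,164),.03,o); print('hole +y rim',n,'-> centre y',n[1]-.0295)
l,r=onz('wrist',P(163,345),.03,o),onz('wrist',P(612,345),.03,o); print('hole sides',l,r,(l+r)/2)
th=np.linspace(0,2*np.pi,720)
for zb in (.0527,.055,.057):
  q=onz('wrist',P(388,268),e[2]-zb,o); print(zb,'bottle +y rim',q,'centre-tcp',q-e-[0,.025,0])
E
```

```text
end [ 0.53342832 -0.05816784  0.03      ] [ 0.60328962 -0.06028778  0.03      ] mid [ 0.56835897 -0.05922781  0.03      ] 0.0698934587880032
hole +y rim [ 0.56802961 -0.06654931  0.03      ] -> centre y -0.09604931410642205
hole sides [ 0.53950977 -0.08888158  0.03      ] [ 0.59526636 -0.09040429  0.03      ] [ 0.56738807 -0.08964293  0.03      ]
0.0527 bottle +y rim [ 0.56777134 -0.07187237  0.05480494] centre-tcp [-0.0008056   0.00101789 -0.0527    ]
0.055 bottle +y rim [ 0.56776429 -0.07259177  0.05250494] centre-tcp [-0.00081266  0.0002985  -0.055     ]
0.057 bottle +y rim [ 0.56775815 -0.07321733  0.05050494] centre-tcp [-0.00081879 -0.00032706 -0.057     ]
```

```bash
python3 -m jog '[[1,[0,0.15,-1],[0,0,0]],[1,[0,0.15,-2],[0,0,0]],[1,[0,0.15,-2.6],[0,0,0]],[1,[0,0.15,-3.2],[0,0,0]],[1,[0,0.15,-3.2],[0,0,0]]]'
python3 - <<'E'
from h import *
o=env.get_obs(); print(o['t'],o['eef_pos'],o['ft_force'])
cv2.imwrite('pics/wrist5.png',env.get_image('wrist'))
crop('pics/wrist5.png','pics/wrist5a.png',250,145,400,265,5)
E
```

```text
t: 7.85
eef_pos: [0.5679, -0.0962, 0.0738]
tool_rot: [0.716, 0.698, -0.0, -0.0]
ft_force: [0.6, 0.8, -0.3]
grip_width: 0.0488
7.85 [ 0.56785248 -0.09616948  0.07377456] [ 0.58246584  0.84179198 -0.25115121]
```

View pics/wrist5a.png

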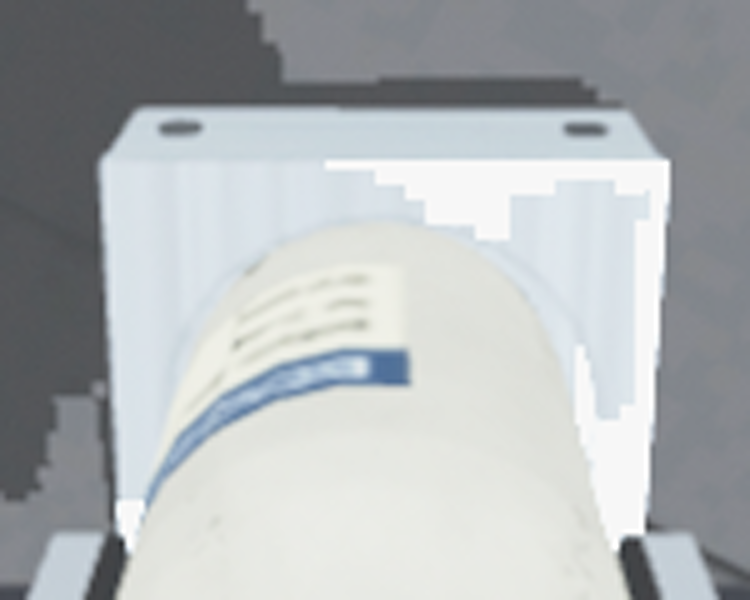

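```bash
python3 -m jog '[[1,[0,0,-0.6],[0,0,0]],[1,[0,0,-1.2],[0,0,0]],[1,[0,0,-1.5],[0,0,0]],[1,[0,0,-1.5],[0,0,0]]]'
python3 - <<'E'
from h import *
o=env.get_obs(); print(o['t'],o['eef_pos'],o['ft_force'])
cv2.imwrite('pics/side6.png',env.get_image('side'))
crop('pics/side6.png','pics/side6a.png',300,120,420,240,5)
E
```

```text
t: 8.4
eef_pos: [0.568, -0.0962, 0.059]
tool_rot: [0.716, 0.698, -0.0, -0.0]
ft_force: [1.0, -0.4, -0.7]
grip_width: 0.0491
8.4 [ 0.56796    -0.09620147  0.05903136] [ 0.96173269 -0.35006153 -0.65633802]
```

View pics/side6a.png

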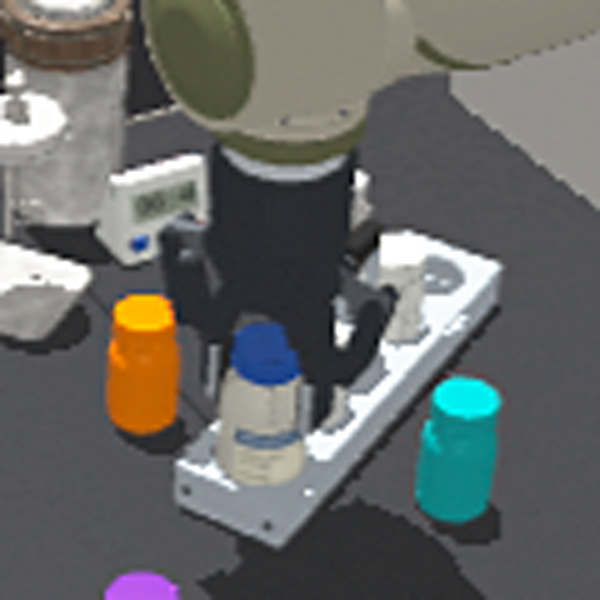

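```bash
python3 -m jog '[[1,[0,0,-0.15],[0,0,0]],[1,[0,0,-0.3],[0,0,0]],[1,[0,0,-0.3],[0,0,0]]]'
```

```text
t: 8.82
eef_pos: [0.568, -0.0962, 0.0562]
tool_rot: [0.716, 0.698, -0.0, -0.0]
ft_force: [0.4, -0.4, -1.0]
grip_width: 0.049
```

Still no contact. I'll open slowly here (under 1 mm left), then rise.

```bash
python3 -m jog '[[0.9,[0,0,-0.1],[0,0,0]],[0.2,[0,0,-0.1],[0,0,0]],[0,[0,0,-0.1],[0,0,0]],[-0.5,[0,0,-0.1],[0,0,0]],[-1,[0,0,0],[0,0,0]],[-1,[0,0,0],[0,0,0]],[-1,[0,0,3],[0,0,0]],[-1,[0,0,8],[0,0,0]],[-1,[0,0,13],[0,0,0]],[-1,[0,0,17],[0,0,0]]]' 
python3 - <<'E'
from h import *
o=env.get_obs(); print(o['t'],o['eef_pos'],o['ft_force'])
for n in ['wrist','side']: cv2.imwrite(f'pics/{n}7.png',env.get_image(n))
crop('pics/side7.png','pics/side7a.png',300,120,420,240,5)
E
```

```text
t: 10.07
eef_pos: [0.5681, -0.0963, 0.2284]
tool_rot: [0.716, 0.698, 0.0, 0.001]
ft_force: [-0.2, 0.1, 0.6]
grip_width: 0.0853
10.075 [ 0.56814005 -0.09626576  0.2284333 ] [-0.15986753  0.08804314  0.62394665]
```

View pics/side7a.png

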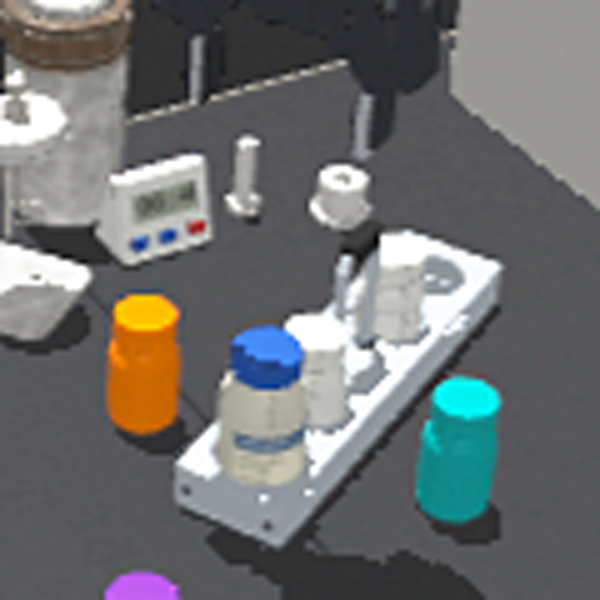

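View pics/wrist7.png

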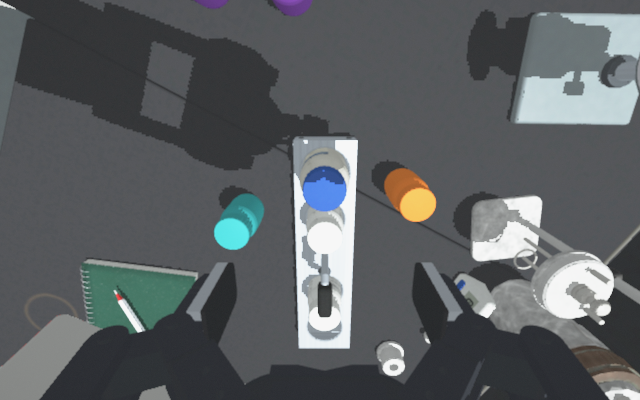

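```bash
python3 -m jog '[[-1,[-1,5,1],[0,0,0]],[-1,[-2,10,1],[0,0,0]],[-1,[-3,15,1],[0,0,0]],[-1,[-4,20,1],[0,0,0]],[-1,[-5,24,1],[0,0,0]],[-1,[-5.4,26,0],[0,0,0]],[-1,[-5.4,26,-4],[0,0,0]],[-1,[-5.4,26,-8],[0,0,0]],[-1,[-5.4,26,-8],[0,0,0]]]'
python3 - <<'E'
from h import *
o=env.get_obs(); print(o['t'],o['eef_pos'])
cv2.imwrite('pics/wrist8.png',env.get_image('wrist'))
E
```

```text
t: 11.3
eef_pos: [0.5124, 0.1637, 0.1437]
tool_rot: [0.716, 0.698, -0.002, -0.002]
ft_force: [-0.6, 0.2, 0.2]
grip_width: 0.0853
11.3 [0.5124479  0.16365904 0.1436669 ]
```

View pics/wrist8.png

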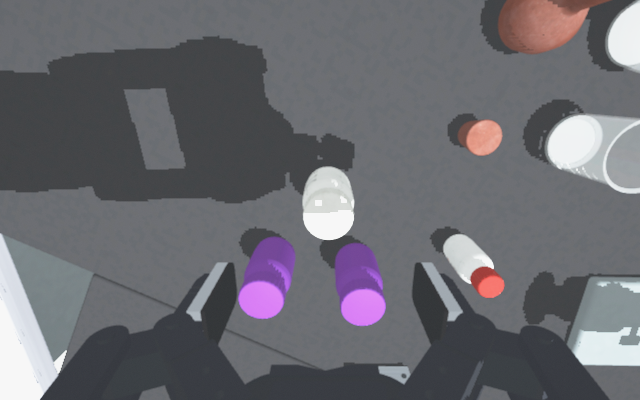

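```bash
python3 - <<'E'
from h import *
o=env.get_obs()
print(o['eef_pos'],onz('wrist',(328.5,219),.078,o),onz('wrist',(328,166.5),.0,o)-[0,.021,0])
E
```

```text
[0.51375907 0.16370011 0.14594853] [0.51485029 0.16261259 0.078     ] [0.51580662 0.16235923 0.        ]
```

```bash
python3 -m jog '[[-1,[0.1,-0.1,-4],[0,0,0]],[-1,[0.1,-0.1,-8],[0,0,0]],[-1,[0.1,-0.1,-10.4],[0,0,0]],[-1,[0.1,-0.1,-10.4],[0,0,0]],[1,[0.1,-0.1,-10.4],[0,0,0]],[1,[0.1,-0.1,-10.4],[0,0,0]],[1,[0.1,-0.1,-10.4],[0,0,0]],[1,[0.1,-0.1,-10.4],[0,0,0]],[1,[0.1,-0.1,-10.4],[0,0,0]],[1,[0.1,-0.1,-10.4],[0,0,0]]]' 40
python3 -m jog '[[1,[0,0,0],[0,0,0]],[1,[0,0,3],[0,0,0]],[1,[0,0,8],[0,0,0]],[1,[0,0,13],[0,0,0]],[1,[0,0,18],[0,0,0]],[1,[0.5,-3,20],[0,0,0]],[1,[1,-8,20],[0,0,0]],[1,[2,-13,20],[0,0,0]],[1,[3,-18,20],[0,0,0]],[1,[4,-23,20],[0,0,0]]]'
```

```text
t: 12.6
eef_pos: [0.5157, 0.1629, 0.0436]
tool_rot: [0.716, 0.698, 0.001, 0.001]
ft_force: [-1.0, -0.2, 6.9]
grip_width: 0.0411
t: 13.85
eef_pos: [0.5551, -0.0688, 0.2428]
tool_rot: [0.716, 0.698, 0.0, 0.0]
ft_force: [0.2, -0.0, -0.4]
grip_width: 0.041
```

```bash
python3 -m jog '[[1,[0.2,-5,0],[0,0,0]],[1,[0.3,-10,0],[0,0,0]],[1,[0.5,-15,0],[0,0,0]],[1,[0.6,-20,0],[0,0,0]],[1,[0.6,-24,-2],[0,0,0]],[1,[0.6,-24,-6],[0,0,0]],[1,[0.6,-24,-8.3],[0,0,0]],[1,[0.6,-24,-8.3],[0,0,0]],[1,[0.6,-24,-8.3],[0,0,0]],[1,[0.6,-24,-8.3],[0,0,0]]]'
python3 - <<'E'
from h import *
import pickle
o=env.get_obs(); print(o['t'],o['eef_pos']); pickle.dump(o,open('o9.pkl','wb'))
for n in ['wrist','side','scene']: cv2.imwrite(f'pics/{n}9.png',env.get_image(n))
crop('pics/side9.png','pics/side9a.png',320,110,420,230,5)
crop('pics/scene9.png','pics/scene9a.png',330,150,450,250,5)
E
```

```text
t: 15.1
eef_pos: [0.5615, -0.3074, 0.1608]
tool_rot: [0.716, 0.698, 0.0, 0.001]
ft_force: [0.4, 0.3, -0.4]
grip_width: 0.0412
15.1 [ 0.56152074 -0.30742162  0.1608058 ]
```

View pics/wrist9.png

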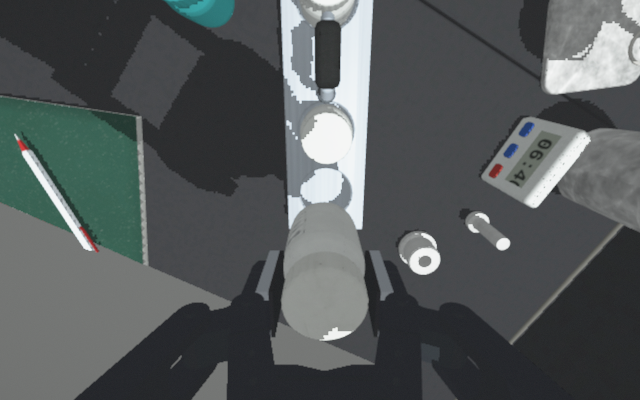

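View pics/side9a.png

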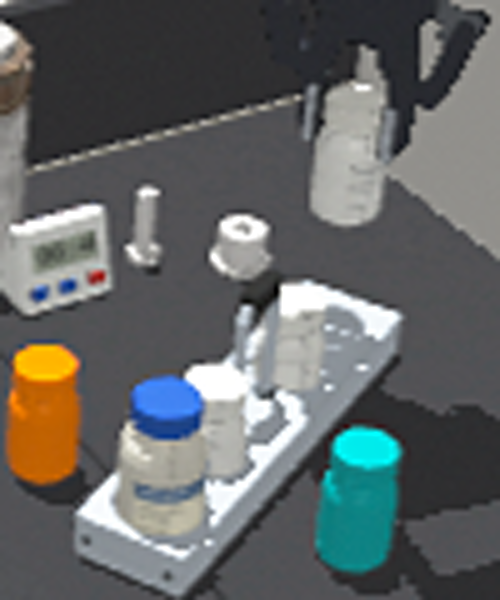

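View pics/scene9a.png

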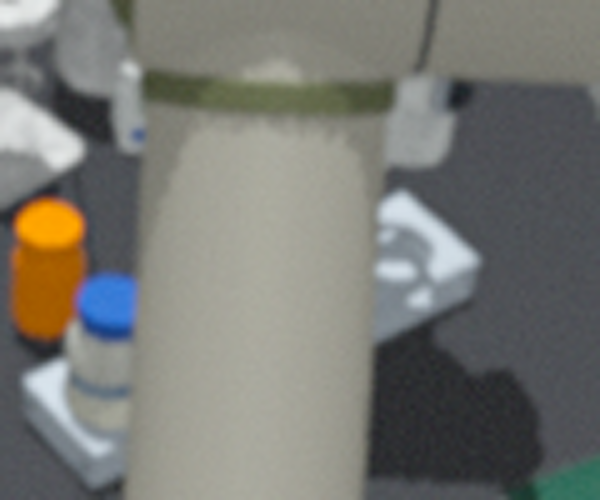

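```bash
python3 - <<'E'
from h import *
crop('pics/wrist9.png','pics/wrist9a.png',270,150,390,260,6)
E
```

```text
(no output)
```

View pics/wrist9a.png

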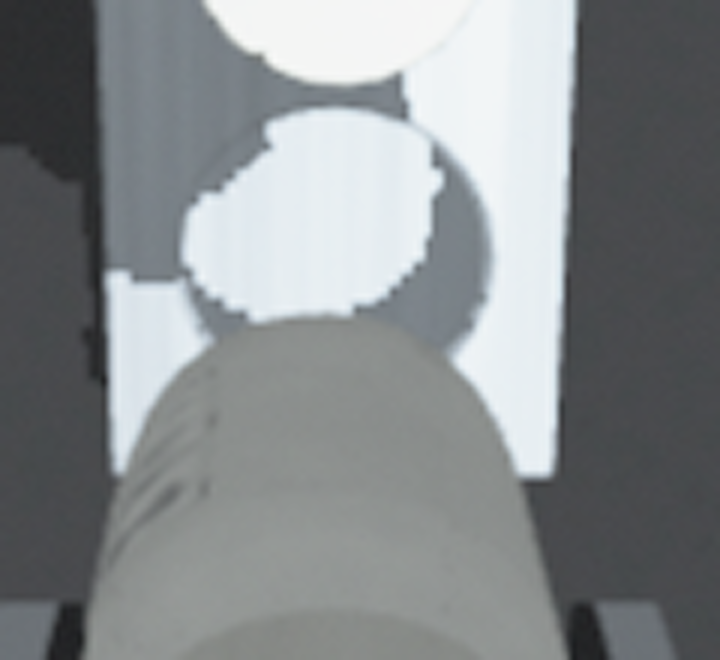

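```bash
python3 - <<'E'
from h import *
import pickle
o=pickle.load(open('o9.pkl','rb')); e=o['eef_pos']
P=lambda u,v:(270+u/6,150+v/6)
l,r=onz('wrist',P(115,477),.03,o),onz('wrist',P(553,477),.03,o); m=(l+r)/2; print('end',l,r,m,np.linalg.norm(l-r),'-> pocket',m+[.001,.036,0])
n=onz('wrist',P(338,105),.03,o); print('rim',n,'centre y',n[1]-.0245)
l,r=onz('wrist',P(182,250),.03,o),onz('wrist',P(493,250),.03,o); print('sides',(l+r)/2,np.linalg.norm(l-r))
q=onz('wrist',P(325,315),e[2]-.0436,o); print('bottle rim',q,'centre',q-[0,.021,0],'tcp',e)
# compare bottle silhouette
for dx in (0,-.001,-.002):
  for dy in (0,.001,.002):
    b=np.array([proj('wrist',e+[dx+.021*np.cos(t),dy+.021*np.sin(t),-.0436],o) for t in np.linspace(0,6.28,300)])
    k=b[:,1].argmin(); print(dx,dy,((b[k]-[270,150])*6).round(),'cols',((b[:,0].min()-270)*6).round(),((b[:,0].max()-270)*6).round())
E
```

```text
end [ 0.5255341  -0.34487424  0.03      ] [ 0.59529171 -0.34678142  0.03      ] [ 0.56041291 -0.34582783  0.03      ] 0.06978367784546313 -> pocket [ 0.56141291 -0.30982783  0.03      ]
rim [ 0.5624649  -0.28527256  0.03      ] centre y -0.309772563275362
sides [ 0.56186146 -0.30788749  0.03      ] 0.04746537850573428
bottle rim [ 0.56020077 -0.28703865  0.1172058 ] centre [ 0.56020077 -0.30803865  0.1172058 ] tcp [ 0.56152074 -0.30742162  0.1608058 ]
0 0 [341. 309.] cols 148.0 535.0
0 0.001 [341. 300.] cols 148.0 536.0
0 0.002 [340. 291.] cols 147.0 536.0
-0.001 0 [331. 309.] cols 139.0 526.0
-0.001 0.001 [331. 300.] cols 139.0 526.0
-0.001 0.002 [331. 291.] cols 138.0 526.0
-0.002 0 [322. 310.] cols 130.0 517.0
-0.002 0.001 [321. 301.] cols 129.0 517.0
-0.002 0.002 [321. 292.] cols 129.0 517.0
```

```bash
python3 -m jog '[[1,[0.1,-0.2,-3],[0,0,0]],[1,[0.1,-0.2,-6],[0,0,0]],[1,[0.1,-0.2,-8],[0,0,0]],[1,[0.1,-0.2,-8],[0,0,0]],[1,[0.1,-0.2,-8],[0,0,0]]]'
python3 - <<'E'
from h import *
import pickle
o=env.get_obs(); print(o['t'],o['eef_pos']); pickle.dump(o,open('o10.pkl','wb'))
for n in ['wrist','side']: cv2.imwrite(f'pics/{n}10.png',env.get_image(n))
crop('pics/side10.png','pics/side10a.png',320,110,420,230,5)
crop('pics/wrist10.png','pics/wrist10a.png',260,150,400,260,5)
E
```

```text
t: 15.88
eef_pos: [0.5625, -0.3096, 0.0806]
tool_rot: [0.716, 0.698, 0.0, 0.001]
ft_force: [0.2, -0.3, -0.7]
grip_width: 0.041
15.875 [ 0.56253633 -0.30959306  0.08056445]
```

View pics/wrist10a.png

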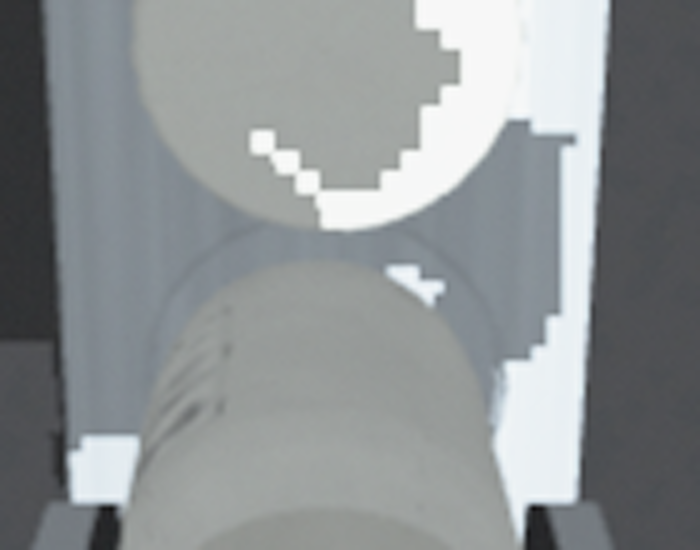

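View pics/side10a.png

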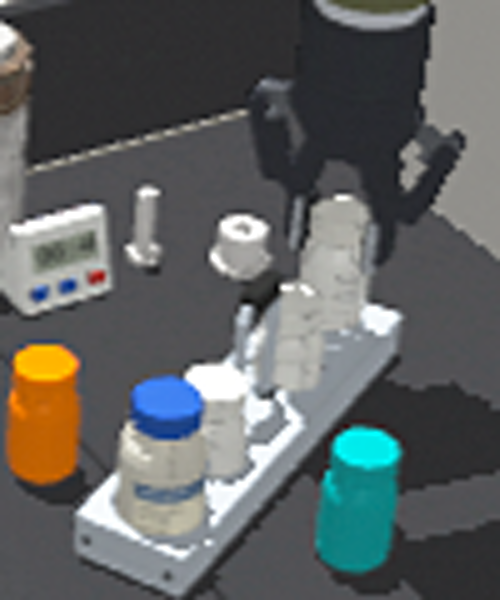

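```bash
python3 - <<'E'
from h import *
import pickle
o=pickle.load(open('o10.pkl','rb')); e=o['eef_pos']
P=lambda u,v:(260+u/5,150+v/5)
n=onz('wrist',P(328,222),.03,o); print('rim',n,'centre y',n[1]-.0245)
l,r=onz('wrist',P(66,440),.03,o),onz('wrist',P(584,440),.03,o); print('deck mid x',(l+r)/2,np.linalg.norm(l-r))
l,r=onz('wrist',P(70,503),.03,o),onz('wrist',P(580,503),.03,o); print('end',(l+r)/2)
q=onz('wrist',P(322,262),e[2]-.0436,o); print('bottle centre',q-[0,.021,0],'tcp',e)
E
```

```text
rim [ 0.56222951 -0.28615093  0.03      ] centre y -0.3106509315135146
deck mid x [ 0.56107093 -0.31738167  0.03      ] 0.07052887022731393
end [ 0.56082851 -0.32701313  0.03      ]
bottle centre [ 0.56135026 -0.31013517  0.03696445] tcp [ 0.56253633 -0.30959306  0.08056445]
```

```bash
python3 -m jog '[[1,[0,0,-0.6],[0,0,0]],[1,[0,0,-1.2],[0,0,0]],[1,[0,0,-1.7],[0,0,0]],[1,[0,0,-1.7],[0,0,0]]]'
```

```text
t: 16.48
eef_pos: [0.5619, -0.3091, 0.0617]
tool_rot: [0.716, 0.698, -0.0, -0.0]
ft_force: [0.2, -0.2, -0.9]
grip_width: 0.0407
```

```bash
python3 -m jog '[[1,[0,0,-0.6],[0,0,0]],[1,[0,0,-1.2],[0,0,0]],[1,[0,0,-1.45],[0,0,0]],[1,[0,0,-1.45],[0,0,0]],[1,[0,0,-1.45],[0,0,0]]]'
python3 - <<'E'
from h import *
cv2.imwrite('pics/side11.png',env.get_image('side'))
crop('pics/side11.png','pics/side11a.png',320,110,420,230,5)
E
```

```text
t: 17.1
eef_pos: [0.5622, -0.3093, 0.048]
tool_rot: [0.716, 0.698, 0.0, 0.0]
ft_force: [-0.2, -0.7, -0.7]
grip_width: 0.0411
```

View pics/side11a.png

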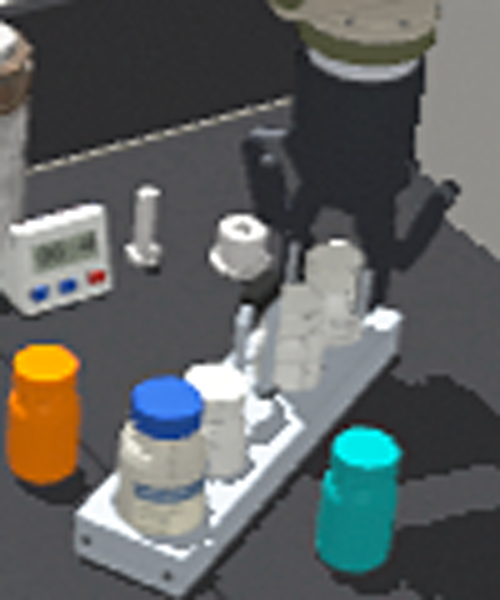

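```bash
python3 -m jog '[[1,[0,0,-0.1],[0,0,0]],[0.2,[0,0,-0.1],[0,0,0]],[0,[0,0,-0.1],[0,0,0]],[-0.5,[0,0,-0.1],[0,0,0]],[-1,[0,0,0],[0,0,0]],[-1,[0,0,0],[0,0,0]],[-1,[0,0,3],[0,0,0]],[-1,[0,0,8],[0,0,0]],[-1,[0,0,13],[0,0,0]],[-1,[0,0,17],[0,0,0]]]' 
python3 -m jog '[[-1,[0.2,4,0],[0,0,0]],[-1,[0.3,8,0],[0,0,0]],[-1,[0.3,10.6,-1.5],[0,0,0]],[-1,[0.3,10.6,-1.5],[0,0,0]],[-1,[0.3,10.6,-1.5],[0,0,0]]]' 
python3 - <<'E'
from h import *
import pickle
o=env.get_obs(); print(o['t'],o['eef_pos']); pickle.dump(o,open('o12.pkl','wb'))
for n in ['wrist','side']: cv2.imwrite(f'pics/{n}12.png',env.get_image(n))
crop('pics/side12.png','pics/side12a.png',320,110,420,230,5)
E
```

```text
t: 18.4
eef_pos: [0.5622, -0.3093, 0.2202]
tool_rot: [0.716, 0.698, 0.0, 0.001]
ft_force: [0.9, -0.6, -0.1]
grip_width: 0.0852
t: 19.02
eef_pos: [0.5652, -0.204, 0.2032]
tool_rot: [0.716, 0.698, -0.0, 0.0]
ft_force: [-0.1, -0.2, 0.9]
grip_width: 0.0856
19.025 [ 0.56522259 -0.20401473  0.20323661]
```

View pics/wrist12.png

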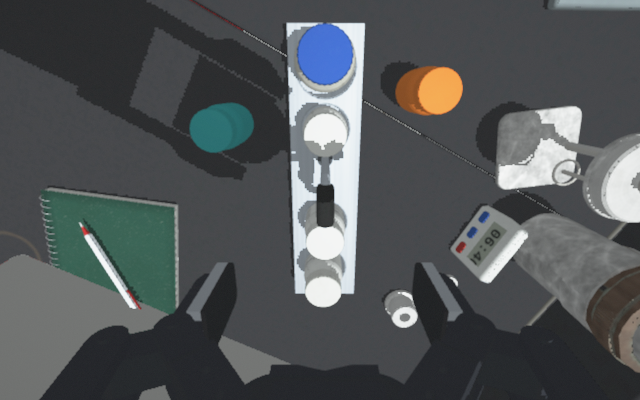

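View pics/side12a.png

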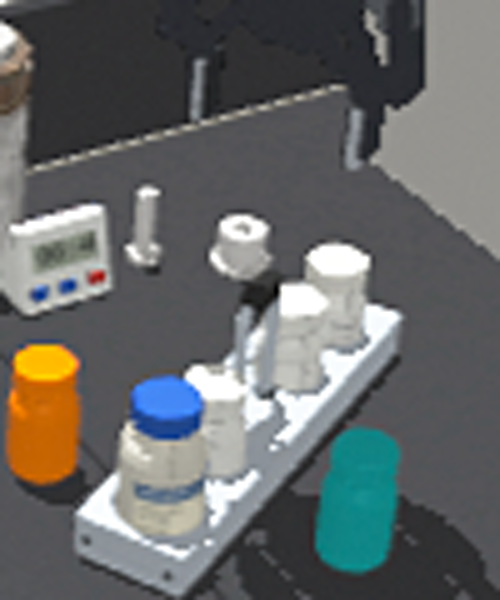

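```bash
python3 - <<'E'
from h import *
import pickle
o=pickle.load(open('o12.pkl','rb')); e=o['eef_pos']
print('grip ends',onz('wrist',(325.5,185),.122,o),onz('wrist',(325.5,225),.122,o),'tcp',e)
for nm,uv,z in [('large',(325,54),.107),('a',(325.5,134),.081),('b',(324.5,240),.081),('small',(323,291.5),.081)]: print(nm,onz('wrist',uv,z,o).round(4))
K,r,t=cam('wrist',o); print('cam',-r.T@t)
print('small cap side', (320+338/5,110+263/5), proj('side',(.5618,-.310,.081)),'b',(320+300/5,110+303/5),proj('side',(.5634,-.253,.081)))
crop('pics/wrist12.png','pics/wrist12a.png',275,150,375,310,4)
E
```

```text
grip ends [ 0.56493775 -0.18329724  0.122     ] [ 0.56412629 -0.2156953   0.122     ] tcp [ 0.56522259 -0.20401473  0.20323661]
large [ 0.5669 -0.0931  0.107 ]
a [ 0.566  -0.1512  0.081 ]
b [ 0.5626 -0.2491  0.081 ]
small [ 0.5596 -0.306   0.081 ]
cam [ 0.56523824 -0.11730505  0.34464905]
small cap side (387.6, 162.6) [387.41256559 161.86886347] b (380.0, 170.6) [379.06599606 170.43290952]
```

View pics/wrist12a.png

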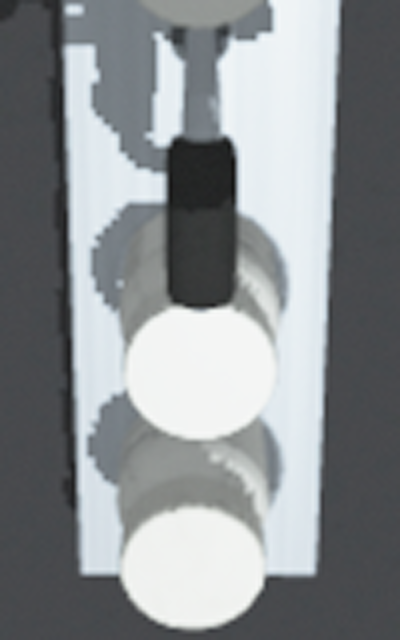

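```bash
python3 -m jog '[[-1,[0,0.2,-4],[0,0,0]],[-1,[0,0.2,-8],[0,0,0]],[-1,[0,0.2,-10.4],[0,0,0]],[-1,[0,0.2,-10.9],[0,0,0]],[-1,[0,0.2,-10.9],[0,0,0]],[0,[0,0.2,-10.9],[0,0,0]],[0.6,[0,0.2,-10.9],[0,0,0]],[1,[0,0.2,-10.9],[0,0,0]],[1,[0,0.2,-10.9],[0,0,0]],[1,[0,0.2,-10.9],[0,0,0]]]' 90
python3 -m jog '[[1,[0,0,0],[0,0,0]],[1,[0,0,0],[0,0,0]],[1,[0,0,0],[0,0,0]]]'
python3 - <<'E'
from h import *
o=env.get_obs(); print(o['t'],o['eef_pos'],o['grip_width'])
for n in ['wrist','side']: cv2.imwrite(f'pics/{n}13.png',env.get_image(n))
crop('pics/side13.png','pics/side13a.png',320,110,420,230,5)
E
```

```text
t: 20.38
eef_pos: [0.5655, -0.2013, 0.0942]
tool_rot: [0.716, 0.698, 0.0, 0.001]
ft_force: [1.9, 0.2, 2.0]
grip_width: 0.0127
t: 20.75
eef_pos: [0.5654, -0.2013, 0.0942]
tool_rot: [0.716, 0.698, 0.0, 0.001]
ft_force: [3.2, 0.8, 3.9]
grip_width: 0.0126
20.75 [ 0.56543541 -0.20129507  0.09415491] 0.012591233369023139
```

View pics/wrist13.png

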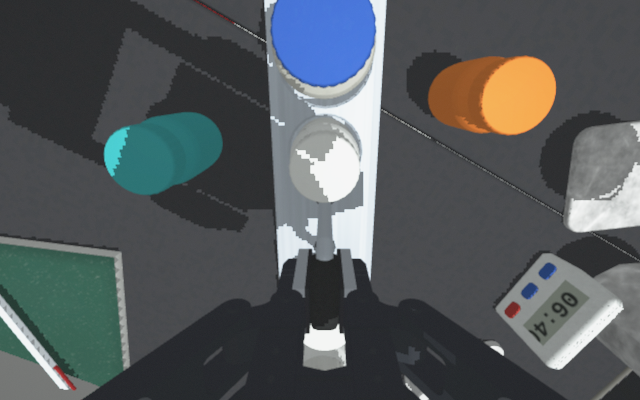

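View pics/side13a.png

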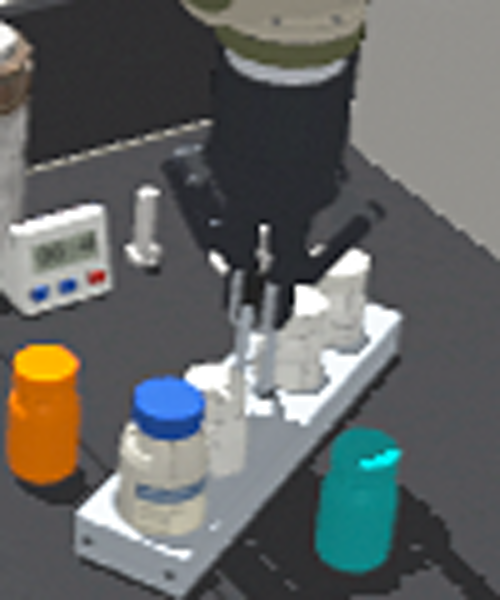

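Gripped on the sleeve (pads over the black sleeve, opening 12.6 mm). Next a slow lift, then a check.

```bash
python3 -m jog '[[1,[0,0,0.3],[0,0,0]],[1,[0,0,1],[0,0,0]],[1,[0,0,2],[0,0,0]],[1,[0,0,4],[0,0,0]],[1,[0,0,6],[0,0,0]],[1,[0,0,8],[0,0,0]],[1,[0,0,10],[0,0,0]],[1,[0,0,12],[0,0,0]],[1,[0,0,13],[0,0,0]],[1,[0,0,13],[0,0,0]]]' 
python3 - <<'E'
from h import *
o=env.get_obs(); print(o['t'],o['eef_pos'],o['grip_width'],o['ft_force'],o['wrist_torque'])
for n in ['scene','side']: cv2.imwrite(f'pics/{n}14.png',env.get_image(n))
crop('pics/side14.png','pics/side14a.png',300,70,420,230,5)
E
```

```text
t: 22.1
eef_pos: [0.5651, -0.2013, 0.2242]
tool_rot: [0.716, 0.698, 0.0, 0.0]
ft_force: [-1.0, -0.3, -6.4]
grip_width: 0.0126
22.1 [ 0.56510917 -0.20125268  0.22417933] 0.012587111289950997 [-0.96213653 -0.27234734 -6.40134883] [ 0.00223413 -0.00343982  0.02085207]
```

View pics/side14a.png

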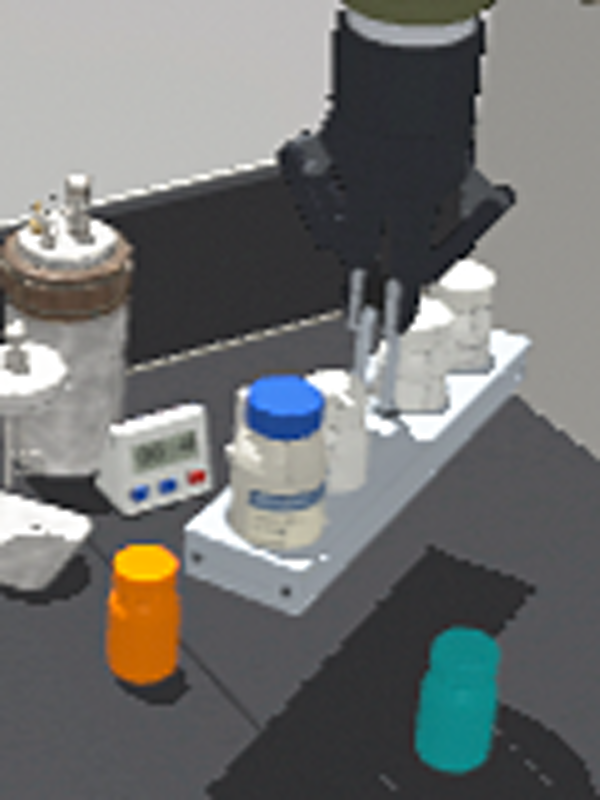

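```bash
python3 -m jog '[[1,[0,1,0],[0,0,0]],[1,[0.1,3,0],[0,0,0]],[1,[0.2,5.5,0],[0,0,0]],[1,[0.3,8,0],[0,0,0]],[1,[0.4,10.5,0],[0,0,0]],[1,[0.5,13,0],[0,0,0]],[1,[0.6,15.5,0],[0,0,0]],[1,[0.7,18,-0.2],[0,0,0]],[1,[0.7,20,-0.4],[0,0,0]],[1,[0.7,21.2,-0.5],[0,0,0]]]' 
python3 -m jog '[[1,[0,0,0],[0,0,0]],[1,[0,0,0],[0,0,0]],[1,[0,0,0],[0,0,0]],[1,[0,0,0],[0,0,0]]]'
python3 - <<'E'
from h import *
import pickle
o=env.get_obs(); print(o['t'],o['eef_pos'],o['grip_width'],o['ft_force'],o['wrist_torque']); pickle.dump(o,open('o15.pkl','wb'))
for n in ['scene','side','wrist']: cv2.imwrite(f'pics/{n}15.png',env.get_image(n))
crop('pics/side15.png','pics/side15a.png',220,60,420,210,4)
crop('pics/scene15.png','pics/scene15a.png',220,80,420,230,4)
E
```

```text
t: 23.45
eef_pos: [0.5718, 0.0123, 0.2186]
tool_rot: [0.715, 0.699, -0.0, -0.0]
ft_force: [-1.2, -0.6, -6.0]
grip_width: 0.0128
t: 23.95
eef_pos: [0.5721, 0.0103, 0.2188]
tool_rot: [0.716, 0.698, -0.0, 0.0]
ft_force: [0.4, 0.8, -6.7]
grip_width: 0.0127
23.95 [0.57209232 0.01031322 0.21879201] 0.012700250765780616 [ 0.40171477  0.84332822 -6.6655946 ] [-0.00715894  0.01951872  0.00159597]
```

View pics/side15a.png

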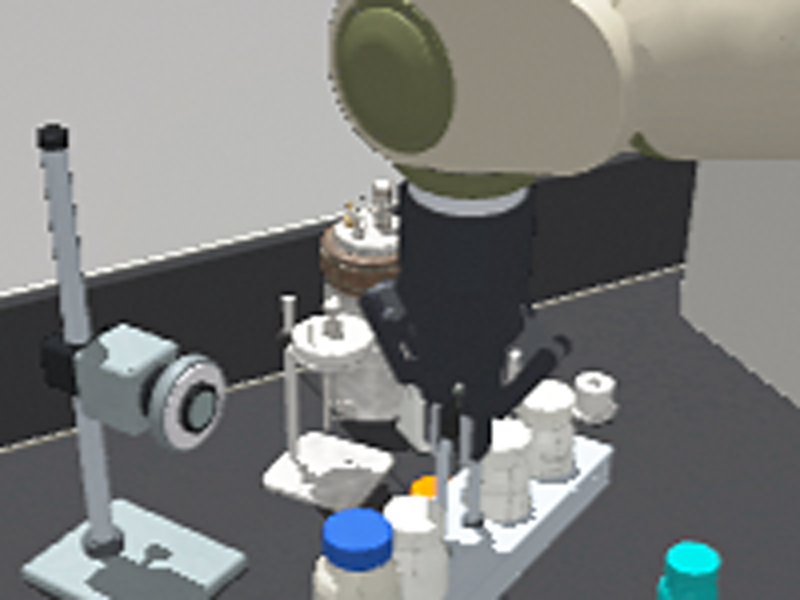

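View pics/wrist15.png

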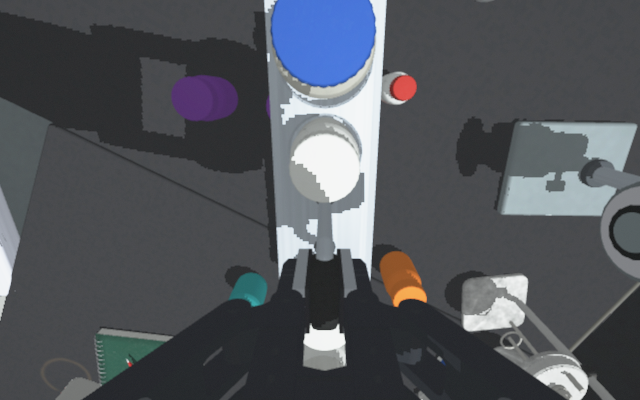

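View pics/scene15a.png

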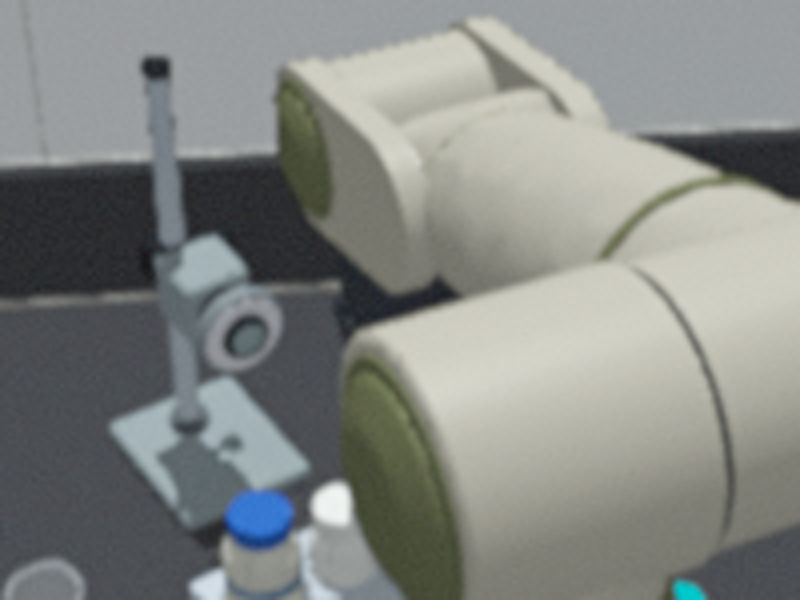

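```bash
python3 - <<'E'
from h import *
import pickle
o=pickle.load(open('o15.pkl','rb')); e=o['eef_pos']
A=lambda u,v:(220+u/4,60+v/4); S=lambda u,v:(220+u/4,80+v/4)
L=tri([('scene',S(246,336)),('side',A(202,409))]); print('lens',L)
print(proj('wrist',L[0],o))
print('lens3',tri([('scene',S(246,336)),('side',A(202,409)),('wrist',(634,231),o)]))
print('base', [onz('wrist',p,.012,o).round(4) for p in [(515,122),(500,214),(635,122)]])
print('scene base',[onz('scene',S(*p),.012).round(4) for p in [(110,428),(192,530),(310,467),(228,380)]])
# carrier edges in wrist at deck z
z=e[2]+.019-.113+.03
print('deck',[onz('wrist',p,z,o).round(4) for p in [(265,0),(279.5,278),(387,0),(372,278)]])
print('large cap side pred',proj('side',e+[.003,.107,.019-.113+.107]),A(358,528))
crop('pics/wrist15.png','pics/wrist15a.png',480,90,640,290,4)
E
```

```text
lens (array([0.77044576, 0.00441278, 0.17882704]), np.float64(0.00026049652060122774))
[636.42301241 235.04342262]
lens3 (array([0.76808956, 0.00665221, 0.18036383]), np.float64(0.0010616095553339644))
base [array([0.7794, 0.0597, 0.012 ]), array([ 0.7802, -0.0481,  0.012 ]), array([0.9101, 0.0562, 0.012 ])]
scene base [array([0.9078, 0.0545, 0.012 ]), array([0.774 , 0.0596, 0.012 ]), array([ 0.7802, -0.0504,  0.012 ]), array([ 0.903 , -0.0518,  0.012 ])]
deck [array([0.5401, 0.1469, 0.1548]), array([ 0.5348, -0.0368,  0.1548]), array([0.6096, 0.1451, 0.1548]), array([ 0.6054, -0.0388,  0.1548])]
large cap side pred [308.76588136 192.39622887] (309.5, 192.0)
```

View pics/wrist15a.png

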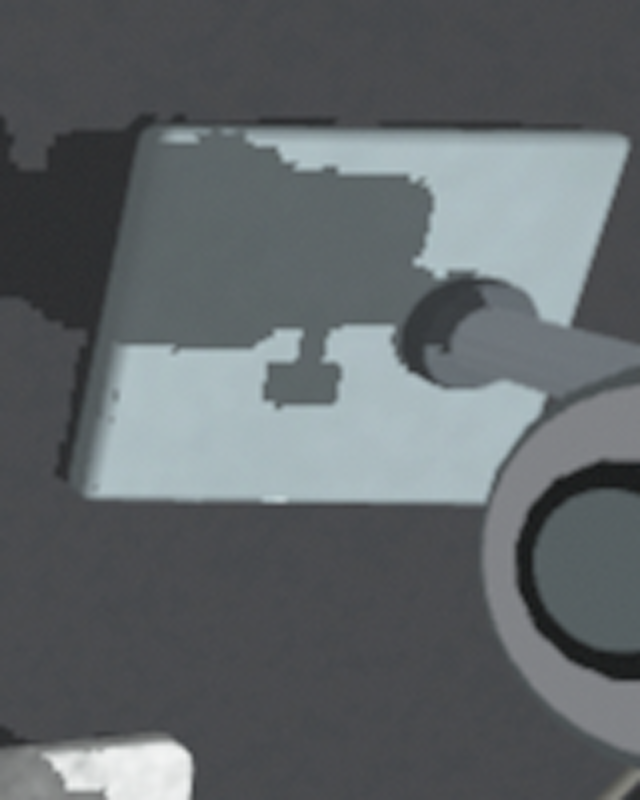

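View pics/side15.png

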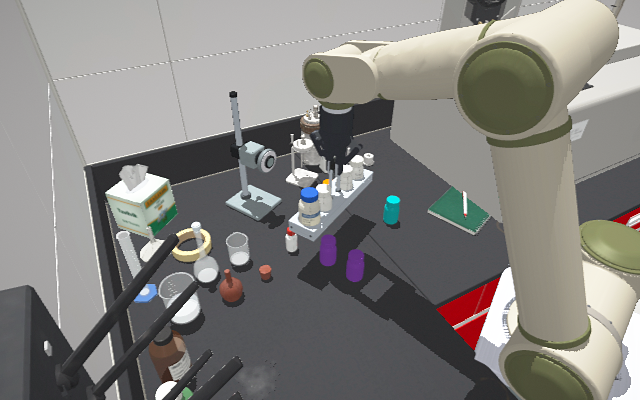

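```bash
python3 -m jog '[[1,[0,0,0],[0,0,0]],[1,[0,0,0],[0,0,0]],[1,[0,0,0],[0,0,0]],[1,[0,0,0],[0,0,0]]]'
python3 - <<'E'
from plant import env
o=env.get_obs(); print(o['t'],o['eef_pos'],abs(o['joint_vel']).max(),o['grip_width'],o['ft_force'])
print(env.sign_off())
E
```

```text
t: 24.6
eef_pos: [0.5721, 0.0108, 0.2188]
tool_rot: [0.716, 0.698, -0.0, -0.0]
ft_force: [-0.1, -0.4, -6.3]
grip_width: 0.0124
24.6 [0.57205699 0.01076709 0.21876706] 0.0023652671870152842 0.012422147164632165 [-0.1475536  -0.40624286 -6.33900557]
the job is handed in; nothing more can be done
None
```

I placed the blue-capped large bottle in the wide (+y) pocket and the white small bottle in the free narrow (-y) pocket. I then lifted the full carrier by its sleeve with a 90 N grip. It was held at the camera's focus when I handed in at t = 24.6 s. No verdict was reported.

**Seating:** both bottles went in with no contact force felt, so I let each go within about 1–2 mm of the floor. With the small bottle in, the side camera put the small-bottle and bottle_b caps within 1 px of the seated prediction. The large bottle was checked by eye there.

**Hold:** my estimate of the carrier's middle is (0.572, 0.010, 0.180), against an estimated focus of about (0.570, 0.008, 0.179). That is a few mm apart, with a 25 mm limit. In the held pose the large bottle's cap was also within 1 px of where a level carrier would put it. The joints were at rest and the wrist carried 6.3 N, which fits the full carrier.

**Disagreements:**
- The lens position differed by 2–3 mm depending on which cameras I combined.
- The stand's yaw came out anywhere from about 0 to -0.06 rad. The carrier was held at about -0.03 rad, inside the 0.14 rad limit, so I made no yaw correction.
- From above, the wrist camera read about 3 mm further +y than the other measurements. I allowed for this when choosing the grip point.

No check failed. None of the other things on the bench looked moved in the last pictures, but I did not measure their positions again.

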